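# Prop the feed-bin flap and set out the coax adapters

## Robot

A 6-joint arm with a two-finger parallel gripper is mounted at the origin on the work surface; the furniture and walls round the work are solid. World frame = base frame: x ahead of the robot, y to its left, z up, the work surface at z = 0. Lengths are in m, angles in rad, forces in N, time in s.
With the tool pointing down it reaches from about 0.225 to 0.725 m from the base axis. Payload 3.1 kg.
Tool frame: the origin (TCP) lies on the centre line of the jaws, within the pads' length; the fingertips stand 14 mm ahead of it and the grasp point (between the pads) lies 5 mm behind it; z points along the fingers, y is the line along which they close (so a half turn about z gives the same grasp; the last joint's range is limited). The gripper opens to 85 mm and grips with 20 to 120 N. Pads are 22 mm wide; open, the fingers measure 114 mm over their backs; the gripper's body (76 mm by 85 mm) begins 54 mm behind the grasp point. The pads swing forward as they close: fully open they stand 13 mm farther back than shut.
Start: joints at [-1.404, 0.048, 0.099, 1.622, 0, 1.443], TCP at [0.153, -0.502, 0.245] pointing down, gripper open.
Joint ranges: [-2.91, 2.91], [-0.99, 1.94], [-1.21, 1.42], [-2.12, 2.29], [-1.49, 1.47], [-3.14, 3.14]. Speed limits (rad/s): [2.79, 2.79, 3.14, 3.14, 3.14, 3.14].

## Interface

Orientations are given as a rotation vector (axis times angle).
In Python, from cell import manip gives the robot as it stands.
- The arm moves only by the tool drive_tool, never from a script. Its argument "series" is a list of rows, each an object of numbers: "x", "y", "z": the shift along the tool's x, y, z in mm; "rx", "ry", "rz": the turn, a rotation vector about the tool's x, y, z in degrees. In form: [{"x": .., "y": .., "z": .., "rx": .., "ry": .., "rz": ..}, ...]. A call has 1 to 12 rows; each row is the pose to reach, as a shift and turn from the pose commanded when the call began, along the tool's axes at that moment; what a row does not reach only later rows make up. A row lasts 1/10 s, in which the tool goes at most 50 mm and 8.59 degrees, less where a joint would pass 70% of its speed; a pose out of reach is approached as far as the arm can. A call with a gripper value outside its range is refused whole. "jaw" is the opening, from 0 (shut) to 1 (fully open), set as the call begins (left out, the last holds). The fingers move at their own pace and stop on an object; "squeeze" is the grip in N (left out, the last holds). Time passes only in rows, so rows that repeat a pose let the fingers close. It gives the time, the measured TCP pose, the force, the opening and the grip force at its end, in the units of the state.
- manip.sense(): the state, without advancing time (a new reading comes with each control period).
- manip.camera(name): name is "side" or "top"; returns a dict with "frame" (384x512x3 uint8, red, green, blue), "vfov" (degrees; the focal length in pixels is half the picture's height over the tangent of half this angle, whatever the lens; pixels are square), "cx", "cy" (the principal point, pixels), "rvec" (rotation vector, rad) and "tvec" (3), from world to camera coordinates, as OpenCV has them. Camera axes: x right, y down, z forward; pixel columns grow to the right and rows downward; lengths in m; the calibration is good to about 2 mm. A picture is of the moment at which its call begins. There is no depth.
- manip.sign_off(): hands the job in; it is judged then, once.
The state is a dict: "t": time; "q": joint angles; "joint_velocities": joint speeds; "joint_efforts": joint torques, N m; "ee_pos": TCP position; "eef_rot": TCP orientation; "force": force on the tool from outside, world axes, zero at the start; "torque": the same for the moment, N m; "finger_gap": finger opening in m; "gripper_force": force on a finger pad.
Only numpy, scipy, OpenCV 4.12 (cv2) and the standard library are available. Lean on these libraries where they do the work, as an engineer would, in place of code of your own. Each camera call takes 0.05 s, during which the arm holds its last target. There are 200 camera calls.

## Task

Pull the square prop bar out of its upright holder and stand it in the pocket beside the feed bin, where it presses down the flap's lever arm and keeps the spring-closed flap open by itself. With the flap propped, take every adapter out of the bin and lay it flat and lengthwise in a compartment of its own size in the black tray, one to a compartment (large ones in the row of large compartments, small ones in the row of small ones; which compartment of the row does not matter). Only when all are in the tray, pull the bar out so that the flap shuts, and stand the bar upright in its holder again; leave the flux pot, solder spool and tape measure alone.

Things in the scene. Friction and masses are not known exactly. Their poses are not given: they have to be found in the camera images.
- bin: Fixed open-topped grey bin with black floor, 178 (x) x 208 (y) x 65 mm outside, inside 170 x 200 mm, inner floor 20 mm above the bench. Origin: centre of its underside; x away from the robot, y left. Hinge line along y at x = +92, z = 66 mm (far rim). A step 6 mm high runs round the floor, 30 mm wide along the near and far walls, 16 at the others. On the +y side are the flap's lever arm and the pocket. 4 to 6 adapters lie inside
- flap (a joint): Clear lid, hinged at the bin's far rim, rad: 0 shut, about 1.75 propped (upright, top 0.25 m up), 1.9 stop. Spring-closed (0.03 Nm shut, 0.05 open, plus weight). Its lever arm, 16 mm wide, 58 mm long, is at bin y = +168 mm, 62 mm beyond the lid's edge; shut it slopes 35 deg up, away from the robot, tip 0.10 m above the bench. Pushing the arm straight down (2 to 4 N) opens the flap
- pocket (a point): Centre of the pocket's floor, 6 mm above the bench, at bin x = +126, y = +168 mm; axes as the bin. Inside it is 40 mm wide along y, walls up to z = 40 mm; outer stop's face 16 mm away in +x; open toward the arm. A bar lowered upright here, square to the bin, pushes the arm down and stands on the floor; let go, the arm pushes it up to 6 mm outward against the stop and stays down
- prop: Loose prop bar, 20 x 20 mm square, 140 mm long, about 0.15 kg, aluminium with a black grip on its top 50 mm. Origin: centre of its foot; z along the bar to the grip; x and y across the flats. At first it stands upright in the holder. Gripped with the fingers closing along bin x it cannot tip in the hand while it pushes the arm; along bin y it may
- holder: Fixed upright holder, a square cup 38 mm outside, 30 mm inside, 56 mm high, inner floor 4 mm above the bench. Origin: centre of its underside; x, y square to its walls
- tray: Fixed black tray 200 (x) x 112 (y) x 10 mm, compartment floors 4 mm above the bench, ribs up to 10 mm. Origin: centre of its underside. Six compartments with their length along tray x: the large ones (54 x 30 mm) in a row at y = -28 mm, the small ones (38 x 22 mm) in a row at y = +30 mm; in each row at x = -62, 0, +62 mm
- big_slot0 (a point): Middle of the floor of a large compartment (54 x 30 mm); axes as the tray, x along the compartment
- small_slot0 (a point): Middle of the floor of a small compartment (38 x 22 mm); axes as the tray, x along the compartment
- large0_mid (a point): Middle of a large coaxial adapter, 20 (x) x 42 (y) x 21 (z) mm, grips at 18 mm wide across x, 0.03 kg; y is its length. Absent in some starts
- small0_mid (a point): Middle of a small coaxial adapter, 12 (x) x 26 (y) x 13 (z) mm, 0.03 kg; y is its length. Absent in some starts
- big_slot1 (a point): Middle of the floor of a large compartment (54 x 30 mm); axes as the tray, x along the compartment
- small_slot1 (a point): Middle of the floor of a small compartment (38 x 22 mm); axes as the tray, x along the compartment
- large1_mid (a point): Middle of a large coaxial adapter, 20 (x) x 42 (y) x 21 (z) mm, grips at 18 mm wide across x, 0.03 kg; y is its length. Absent in some starts
- small1_mid (a point): Middle of a small coaxial adapter, 12 (x) x 26 (y) x 13 (z) mm, 0.03 kg; y is its length. Absent in some starts
- big_slot2 (a point): Middle of the floor of a large compartment (54 x 30 mm); axes as the tray, x along the compartment
- small_slot2 (a point): Middle of the floor of a small compartment (38 x 22 mm); axes as the tray, x along the compartment
- large2_mid (a point): Middle of a large coaxial adapter, 20 (x) x 42 (y) x 21 (z) mm, grips at 18 mm wide across x, 0.03 kg; y is its length. Absent in some starts
- small2_mid (a point): Middle of a small coaxial adapter, 12 (x) x 26 (y) x 13 (z) mm, 0.03 kg; y is its length. Absent in some starts
- flux_pot: Bystander: small pot with white cap, 37 mm across, 28 mm high; origin under its centre
- spool: Bystander: spool of solder, 56 mm across, 40 mm high; origin under its centre
- tape: Bystander: pocket tape measure 38 x 72 x 57 mm; origin under its centre
Mind the look-alikes: they are no part of the job. There is more than one size of the prop; the job needs the middle-sized.

How it is judged:
On the way, in this order (a step that is already met when the one before it is completed fails the run):
1. the flap stands open (over 1.45 rad), propped by the bar standing in the pocket, which the fingers no longer touch (value of joint flap above 1.45 rad and horizontal distance between prop and pocket below 0.018 m and angle between prop's own z axis and vertical below 0.2 rad and contact force between the fingers and prop below 0.1 N), for 0.4 s.
2. every adapter present lies in a compartment of its size while the bar still props the flap (value of joint flap above 1.45 rad and horizontal distance between prop and pocket below 0.018 m and angle between prop's own z axis and vertical below 0.2 rad and ((x of large0_mid in the frame of big_slot0 between -0.01 and 0.01 m and y of large0_mid in the frame of big_slot0 between -0.009 and 0.009 m) or (x of large0_mid in the frame of big_slot1 between -0.01 and 0.01 m and y of large0_mid in the frame of big_slot1 between -0.009 and 0.009 m) or (x of large0_mid in the frame of big_slot2 between -0.01 and 0.01 m and y of large0_mid in the frame of big_slot2 between -0.009 and 0.009 m)) and z of large0_mid in the frame of tray between 0.0105 and 0.0185 m and angle between the y axis of each of large0_mid, large1_mid, large2_mid, small0_mid, small1_mid, small2_mid and the x axis of tray, either way round below 0.5 rad and angle between large0_mid's own y axis and vertical between 1.441 and 1.701 rad and ((x of large1_mid in the frame of big_slot0 between -0.01 and 0.01 m and y of large1_mid in the frame of big_slot0 between -0.009 and 0.009 m) or (x of large1_mid in the frame of big_slot1 between -0.01 and 0.01 m and y of large1_mid in the frame of big_slot1 between -0.009 and 0.009 m) or (x of large1_mid in the frame of big_slot2 between -0.01 and 0.01 m and y of large1_mid in the frame of big_slot2 between -0.009 and 0.009 m)) and z of large1_mid in the frame of tray between 0.0105 and 0.0185 m and angle between large1_mid's own y axis and vertical between 1.441 and 1.701 rad and ((x of large2_mid in the frame of big_slot0 between -0.01 and 0.01 m and y of large2_mid in the frame of big_slot0 between -0.009 and 0.009 m) or (x of large2_mid in the frame of big_slot1 between -0.01 and 0.01 m and y of large2_mid in the frame of big_slot1 between -0.009 and 0.009 m) or (x of large2_mid in the frame of big_slot2 between -0.01 and 0.01 m and y of large2_mid in the frame of big_slot2 between -0.009 and 0.009 m)) and z of large2_mid in the frame of tray between 0.0105 and 0.0185 m and angle between large2_mid's own y axis and vertical between 1.441 and 1.701 rad and ((x of small0_mid in the frame of small_slot0 between -0.01 and 0.01 m and y of small0_mid in the frame of small_slot0 between -0.009 and 0.009 m) or (x of small0_mid in the frame of small_slot1 between -0.01 and 0.01 m and y of small0_mid in the frame of small_slot1 between -0.009 and 0.009 m) or (x of small0_mid in the frame of small_slot2 between -0.01 and 0.01 m and y of small0_mid in the frame of small_slot2 between -0.009 and 0.009 m)) and z of small0_mid in the frame of tray between 0.0065 and 0.0145 m and angle between small0_mid's own y axis and vertical between 1.441 and 1.701 rad and ((x of small1_mid in the frame of small_slot0 between -0.01 and 0.01 m and y of small1_mid in the frame of small_slot0 between -0.009 and 0.009 m) or (x of small1_mid in the frame of small_slot1 between -0.01 and 0.01 m and y of small1_mid in the frame of small_slot1 between -0.009 and 0.009 m) or (x of small1_mid in the frame of small_slot2 between -0.01 and 0.01 m and y of small1_mid in the frame of small_slot2 between -0.009 and 0.009 m)) and z of small1_mid in the frame of tray between 0.0065 and 0.0145 m and angle between small1_mid's own y axis and vertical between 1.441 and 1.701 rad and ((x of small2_mid in the frame of small_slot0 between -0.01 and 0.01 m and y of small2_mid in the frame of small_slot0 between -0.009 and 0.009 m) or (x of small2_mid in the frame of small_slot1 between -0.01 and 0.01 m and y of small2_mid in the frame of small_slot1 between -0.009 and 0.009 m) or (x of small2_mid in the frame of small_slot2 between -0.01 and 0.01 m and y of small2_mid in the frame of small_slot2 between -0.009 and 0.009 m)) and z of small2_mid in the frame of tray between 0.0065 and 0.0145 m and angle between small2_mid's own y axis and vertical between 1.441 and 1.701 rad), for 0.2 s.
At the end, for the whole second after the job is handed in: Every adapter present lies on the floor of a compartment of its size, lengthwise within 0.5 rad, its middle within 10 mm (lengthwise) and 9 mm (across) of the compartment's; flap below 0.06 rad; bar in its holder, foot within 12 mm of axis and bench, tilt below 0.22 rad (((x of large0_mid in the frame of big_slot0 between -0.01 and 0.01 m and y of large0_mid in the frame of big_slot0 between -0.009 and 0.009 m) or (x of large0_mid in the frame of big_slot1 between -0.01 and 0.01 m and y of large0_mid in the frame of big_slot1 between -0.009 and 0.009 m) or (x of large0_mid in the frame of big_slot2 between -0.01 and 0.01 m and y of large0_mid in the frame of big_slot2 between -0.009 and 0.009 m)) and z of large0_mid in the frame of tray between 0.0105 and 0.0185 m and angle between the y axis of each of large0_mid, large1_mid, large2_mid, small0_mid, small1_mid, small2_mid and the x axis of tray, either way round below 0.5 rad and angle between large0_mid's own y axis and vertical between 1.441 and 1.701 rad and ((x of large1_mid in the frame of big_slot0 between -0.01 and 0.01 m and y of large1_mid in the frame of big_slot0 between -0.009 and 0.009 m) or (x of large1_mid in the frame of big_slot1 between -0.01 and 0.01 m and y of large1_mid in the frame of big_slot1 between -0.009 and 0.009 m) or (x of large1_mid in the frame of big_slot2 between -0.01 and 0.01 m and y of large1_mid in the frame of big_slot2 between -0.009 and 0.009 m)) and z of large1_mid in the frame of tray between 0.0105 and 0.0185 m and angle between large1_mid's own y axis and vertical between 1.441 and 1.701 rad and ((x of large2_mid in the frame of big_slot0 between -0.01 and 0.01 m and y of large2_mid in the frame of big_slot0 between -0.009 and 0.009 m) or (x of large2_mid in the frame of big_slot1 between -0.01 and 0.01 m and y of large2_mid in the frame of big_slot1 between -0.009 and 0.009 m) or (x of large2_mid in the frame of big_slot2 between -0.01 and 0.01 m and y of large2_mid in the frame of big_slot2 between -0.009 and 0.009 m)) and z of large2_mid in the frame of tray between 0.0105 and 0.0185 m and angle between large2_mid's own y axis and vertical between 1.441 and 1.701 rad and ((x of small0_mid in the frame of small_slot0 between -0.01 and 0.01 m and y of small0_mid in the frame of small_slot0 between -0.009 and 0.009 m) or (x of small0_mid in the frame of small_slot1 between -0.01 and 0.01 m and y of small0_mid in the frame of small_slot1 between -0.009 and 0.009 m) or (x of small0_mid in the frame of small_slot2 between -0.01 and 0.01 m and y of small0_mid in the frame of small_slot2 between -0.009 and 0.009 m)) and z of small0_mid in the frame of tray between 0.0065 and 0.0145 m and angle between small0_mid's own y axis and vertical between 1.441 and 1.701 rad and ((x of small1_mid in the frame of small_slot0 between -0.01 and 0.01 m and y of small1_mid in the frame of small_slot0 between -0.009 and 0.009 m) or (x of small1_mid in the frame of small_slot1 between -0.01 and 0.01 m and y of small1_mid in the frame of small_slot1 between -0.009 and 0.009 m) or (x of small1_mid in the frame of small_slot2 between -0.01 and 0.01 m and y of small1_mid in the frame of small_slot2 between -0.009 and 0.009 m)) and z of small1_mid in the frame of tray between 0.0065 and 0.0145 m and angle between small1_mid's own y axis and vertical between 1.441 and 1.701 rad and ((x of small2_mid in the frame of small_slot0 between -0.01 and 0.01 m and y of small2_mid in the frame of small_slot0 between -0.009 and 0.009 m) or (x of small2_mid in the frame of small_slot1 between -0.01 and 0.01 m and y of small2_mid in the frame of small_slot1 between -0.009 and 0.009 m) or (x of small2_mid in the frame of small_slot2 between -0.01 and 0.01 m and y of small2_mid in the frame of small_slot2 between -0.009 and 0.009 m)) and z of small2_mid in the frame of tray between 0.0065 and 0.0145 m and angle between small2_mid's own y axis and vertical between 1.441 and 1.701 rad and value of joint flap below 0.06 rad and horizontal distance between prop and holder below 0.012 m and height (world z) of prop below 0.012 m and angle between prop's own z axis and vertical below 0.22 rad); the robot touches nothing.
It fails at once if the flux pot was moved more than 30 mm (distance of flux_pot from where it was at the start of the episode above 0.03 m).
It fails at once if the solder spool was moved more than 30 mm (distance of spool from where it was at the start of the episode above 0.03 m).
It fails at once if the tape measure was moved more than 30 mm (distance of tape from where it was at the start of the episode above 0.03 m).
Of large0, large1, large2, small0, small1, small2 only 4 to 6 are there at a start; the rules pass over those that are not, and their reading is None.
At some moment in a run one of large0, large1, large2, small0, small1, small2 may be knocked a few centimetres aside while the robot is not near it.
It also fails if it takes over 210 s, if anything falls off the work surface, if the arm or the gripper's body presses on something with over 40 N, if the wrist force passes 120 N, or if a joint passes its speed limit or range.

## Working session

There is one attempt and no reset: what is moved stays moved. The work goes in short steps, Python scripts to look and compute and a tool call to move; the robot and the scene stay as the last step left them, time stands still between calls to the robot, and variables do not carry over. Pictures are saved under pics/ and viewed, at most 14 in all, crops included, and the job is handed in when it is done.

Besides the shell and the picture viewer there is one more tool, called after "Call:" as name(argument=value, ...) on one line, values as JSON. drive_tool: Moves the arm, as the interface text tells. Its arguments: {"type":"object","properties":{"series":{"type":"array"},"jaw":{"type":"number"},"squeeze":{"type":"number"}},"required":["series"]}

```bash
mkdir -p pics; ls; cat > h.py <<'E'
import cv2, numpy as np
from cell import manip
from scipy.spatial.transform import Rotation as R
def cam(n, save=None):
    c=manip.camera(n); f=c["frame"]
    c["f"]=f.shape[0]/2/np.tan(np.radians(c["vfov"])/2)
    c["R"]=R.from_rotvec(np.ravel(c["rvec"])).as_matrix(); c["t"]=np.ravel(c["tvec"])
    if save: cv2.imwrite("pics/"+save, f[:,:,::-1])
    return c
def ray(c,u,v):
    d=c["R"].T@np.array([(u-c["cx"])/c["f"],(v-c["cy"])/c["f"],1]); return -c["R"].T@c["t"], d
def onz(c,u,v,z):
    o,d=ray(c,u,v); return o+d*(z-o[2])/d[2]
def proj(c,p):
    q=c["R"]@np.asarray(p)+c["t"]; return np.array([c["cx"]+c["f"]*q[0]/q[2], c["cy"]+c["f"]*q[1]/q[2]])
def to_tool(target, down_yaw=None):
    """shift in tool mm from current pose"""
    s=manip.sense(); Rt=R.from_rotvec(s["eef_rot"])
    return np.round(Rt.inv().apply(np.asarray(target)-s["ee_pos"])*1000,1)
E
python3 - <<'E'
from h import *
for n in("top","side"):
    c=cam(n,n+"0.png"); print(n,c["f"],c["cx"],c["cy"],-c["R"].T@c["t"],c["R"].tolist())
s=manip.sense(); print(s, R.from_rotvec(s["eef_rot"]).as_matrix().round(3))
E
```

```text
pics
top 443.37591932994 262.6611638729529 197.5712642473323 [ 0.24742071 -0.11078201  1.46491324] [[0.016173380387677756, -0.9998276431579267, -0.009116235193362507], [-0.9821834543804118, -0.014179389077032572, -0.1873889187405794], [0.18722735833258136, 0.01198452763638809, -0.9822434969950861]]
side 381.458334237838 254.72549748660907 188.6835443691415 [0.09757583 0.73517098 0.68864033] [[-0.8906389814377367, -0.4541010562237222, 0.02354645366187788], [-0.26737343963996085, 0.4811143210410829, -0.8348894860185233], [0.36779566136463226, -0.7498808177475124, -0.5499137301938142]]
{'t': 0.1, 'q': array([-1.40386337e+00,  4.86495314e-02,  9.77176246e-02,  1.62199482e+00,
       -3.67957197e-05,  1.44300426e+00]), 'joint_velocities': array([ 0.00072833, -0.00043235,  0.00257926,  0.00018142, -0.00145602,
       -0.00054338]), 'joint_efforts': array([ 2.27104480e-03, -3.39847684e+01,  3.20937538e+01,  1.57523394e-02,
       -1.79571689e-04, -4.18075217e-06]), 'ee_pos': array([ 0.152392  , -0.50183755,  0.24422981]), 'eef_rot': array([-3.10543717e+00, -4.60966675e-01,  1.23190795e-04]), 'force': array([ 0.73031158, -1.48855514, -0.6054985 ]), 'torque': array([ 0.02153367, -0.04375591,  0.02503622]), 'gripper_force': 0.0, 'finger_gap': 0.08571326216934573} [[ 0.957  0.29  -0.   ]
 [ 0.29  -0.957  0.002]
 [ 0.    -0.002 -1.   ]]
```

View pics/top0.png

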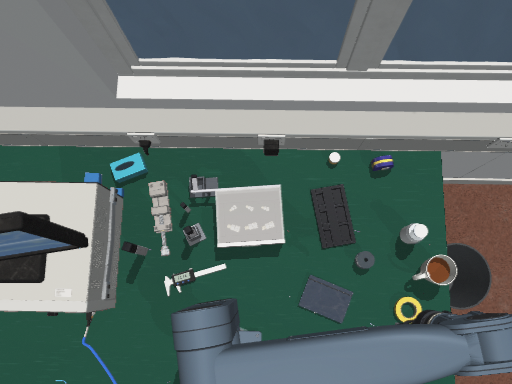

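View pics/side0.png

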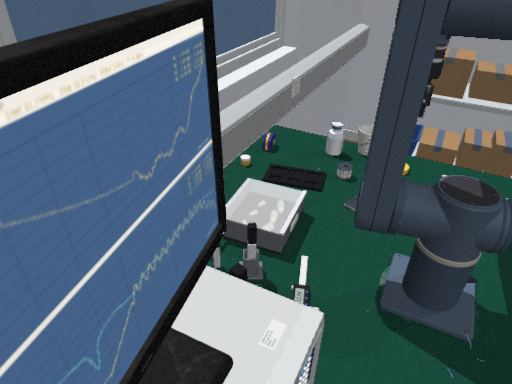

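The top view shows the bin centred near (250,216), the tray near (333,216), the holder with a bar near (194,234), the pocket near (204,186), and dark bar-like items near (186,207) and (135,248). The side view shows an upright bar at (252,240). I'll zoom in on both.

```bash
python3 - <<'E'
import cv2
a=cv2.imread("pics/top0.png")[160:285,115:290]; cv2.imwrite("pics/c1.png",cv2.resize(a,None,fx=4.5,fy=4.5,interpolation=cv2.INTER_CUBIC))
a=cv2.imread("pics/side0.png")[160:310,180:340]; cv2.imwrite("pics/c2.png",cv2.resize(a,None,fx=4,fy=4,interpolation=cv2.INTER_CUBIC))
E
```

```text
(no output)
```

View pics/c1.png

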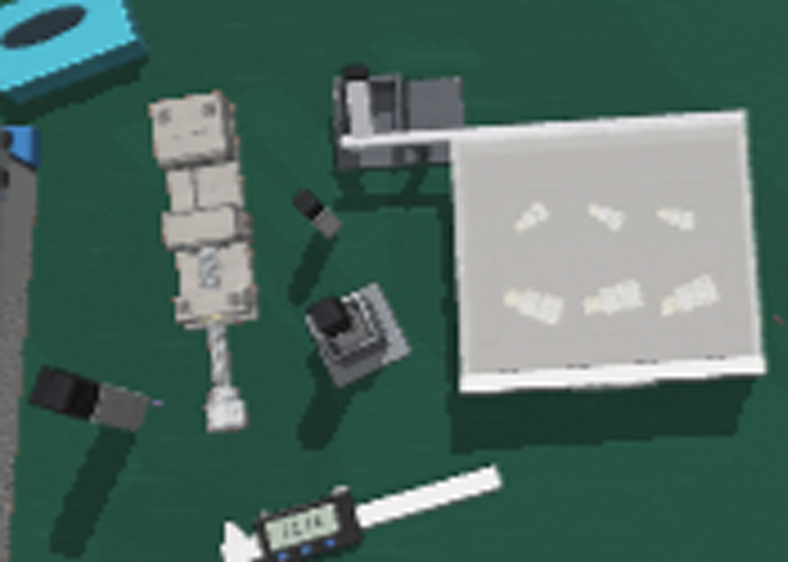

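View pics/c2.png

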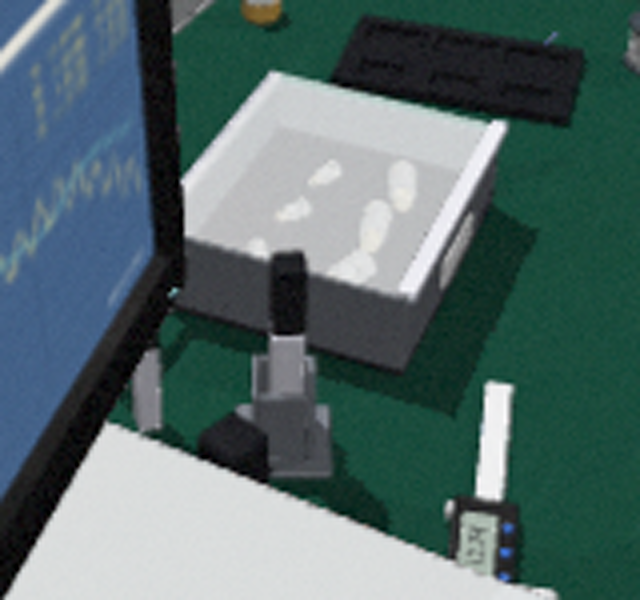

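The top crop shows a square bar in its cup, with its top near crop (330,316). It sits between a smaller loose bar at (318,212) and a bigger one at (90,395). The lever arm and pocket are around (355,120). Under the clear lid are three large adapters in the near row and three small in the far row. Next I'll compute poses from these.

```bash
python3 - <<'E'
from h import *
c=cam("top"); P=lambda u,v,z: onz(c,115+u/4.5-.4,160+v/4.5-.4,z).round(4)
print("rim"); q=[P(*p,.066) for p in((452,140),(745,112),(765,372),(462,390))]
for p in q: print(p)
print("centre",np.mean(q,0), "edges",[np.linalg.norm(q[i]-q[i-1]).round(4) for i in range(4)],"ang",[np.degrees(np.arctan2(*(q[i]-q[i-1])[1::-1])).round(1) for i in range(4)])
print("bar top",P(331,317,.144))
for n,p,z in (("cup rim",(310,308),.056),("cup rim r",(368,290),.056),("cup rim br",(388,338),.056),("baseplate",(408,350),.003),("base",(340,385),.003),("base tr",(376,283),.003)): print(n,P(*p,z))
print("small top",P(305,197,.1),"big top",P(55,390,.16))
for n,p in(("p_tl",(333,77)),("p_bl",(338,168)),("p_r",(463,77)),("p_rb",(450,168))): print(n,P(*p,.04))
g=cv2.cvtColor(c["frame"],cv2.COLOR_RGB2HSV)
m=((g[:,:,2]<45)).astype(np.uint8)*255
m=cv2.morphologyEx(m,cv2.MORPH_CLOSE,np.ones((3,3)))
for k in cv2.findContours(m,cv2.RETR_EXTERNAL,cv2.CHAIN_APPROX_SIMPLE)[0]:
    x,y,w,h=cv2.boundingRect(k)
    if 290<x<370 and 170<y<260 and w*h>600:
        b=cv2.boxPoints(cv2.minAreaRect(k)); print("tray",b.tolist()); w=[onz(c,*p,.01) for p in b]; print(np.round(w,4),np.mean(w,0),[np.linalg.norm(w[i]-w[i-1]).round(4) for i in range(4)])
E
```

```text
rim
[0.5344 0.0602 0.066 ]
[ 0.5579 -0.1495  0.066 ]
[ 0.3718 -0.1651  0.066 ]
[0.3559 0.0467 0.066 ]
centre [ 0.455    -0.051925  0.066   ] edges [np.float64(0.179), np.float64(0.211), np.float64(0.1868), np.float64(0.2124)] ang [np.float64(4.3), np.float64(-83.6), np.float64(-175.2), np.float64(94.3)]
bar top [0.397  0.1269 0.144 ]
cup rim [0.4131 0.158  0.056 ]
cup rim r [0.4266 0.1173 0.056 ]
cup rim br [0.3926 0.1016 0.056 ]
baseplate [0.3895 0.0945 0.003 ]
base [0.3631 0.1433 0.003 ]
base tr [0.4386 0.1202 0.003 ]
small top [0.4855 0.157  0.1   ] big top [0.3445 0.3025 0.16  ]
p_tl [0.5857 0.1526 0.04  ]
p_bl [0.5177 0.1457 0.04  ]
p_r [0.587 0.057 0.04 ]
p_rb [0.5189 0.0641 0.04  ]
```

```bash
cat >> h.py <<'E'
def plan(x,y,z,yaw):
    """shift mm and rz deg to bring TCP to x,y,z, tool y at world yaw (mod 180), tool down"""
    s=manip.sense(); Rt=R.from_rotvec(s["eef_rot"]); M=Rt.as_matrix()
    best=None
    for k in (0,180,-180):
        a=np.radians(yaw+k); ty=[np.cos(a),np.sin(a),0]; tz=[0,0,-1]; T=np.column_stack([np.cross(ty,tz),ty,tz])
        rv=(Rt.inv()*R.from_matrix(T)).as_rotvec(degrees=True)
        q1=np.degrees(np.arctan2(y,x)); xy=np.degrees(np.arctan2(T[1,0],T[0,0])); q6=(q1+180-xy+180)%360-180
        if best is None or abs(q6)<abs(best[0]): best=(q6,rv)
    print("shift",np.round(M.T@(np.array([x,y,z])-s["ee_pos"])*1000,1),"rv",best[1].round(1),"q6",round(best[0]),"| now",s["ee_pos"].round(4),"gap",round(s["finger_gap"],4),"F",np.round(s["force"],1),"t",round(s["t"],1))
E
python3 - <<'E'
from h import *
c=cam("top"); f=c["frame"]; g=cv2.cvtColor(f,cv2.COLOR_RGB2GRAY)
roi=np.zeros_like(g); roi[175:258,300:365]=1
hsv=cv2.cvtColor(f,cv2.COLOR_RGB2HSV)
m=((hsv[:,:,1]<110)&(g<60)&(roi>0)).astype(np.uint8)*255
m=cv2.morphologyEx(m,cv2.MORPH_OPEN,np.ones((3,3)))
k=max(cv2.findContours(m,cv2.RETR_EXTERNAL,cv2.CHAIN_APPROX_SIMPLE)[0],key=cv2.contourArea)
w=np.array([onz(c,*p[0],.01)[:2] for p in k],np.float32)*1000
print("tray",cv2.minAreaRect(w),cv2.boxPoints(cv2.minAreaRect(w)).tolist())
a=cv2.resize(f[215:250,175:215],(400,350),interpolation=cv2.INTER_CUBIC)
b=cv2.resize(f[170:205,180:220],(400,350),interpolation=cv2.INTER_CUBIC)
cv2.imwrite("pics/c3.png",np.hstack([a,b])[:,:,::-1])
plan(.397,.127,.3,20)
E
```

```text
tray ((466.689208984375, -325.78558349609375), (198.82846069335938, 114.12562561035156), 10.885379791259766) [[358.2877197265625, -288.52337646484375], [379.83978271484375, -400.59552001953125], [575.0906982421875, -363.04779052734375], [553.5386352539062, -250.97564697265625]]
shift [ 416.8 -530.9  -54.6] rv [ -0.1  -0.1 -93.1] q6 88 | now [ 0.1524 -0.502   0.2445] gap 0.0856 F [-0.6 -0.1  0.3] t 0.2
```

View pics/c3.png

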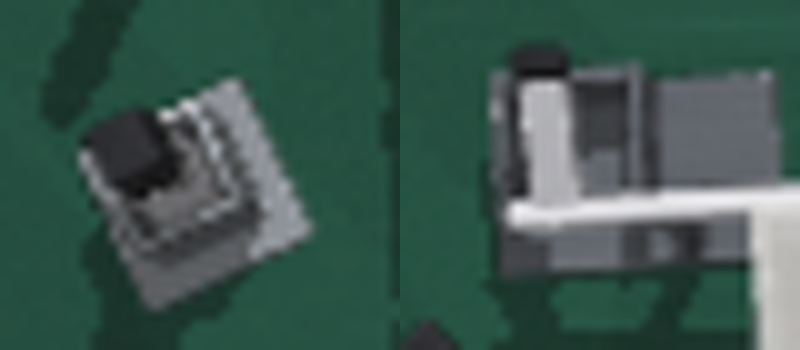

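```bash
python3 - <<'E'
from h import *
c=cam("top"); P=lambda u,v,z: onz(c,175+u/10-.5,215+v/10-.5,z).round(4)
a,b,d=P(240,78,.004),P(312,225,.004),P(155,308,.004)
print("plate",(a+d)/2,a,b,d, np.degrees(np.arctan2(*(a-b)[1::-1])),np.degrees(np.arctan2(*(d-b)[1::-1])),np.linalg.norm(a-b),np.linalg.norm(d-b))
r=[P(*p,.056) for p in((195,98),(255,188),(150,245),(85,155))]; print("cup",np.mean(r,0),r,[np.degrees(np.arctan2(*(r[i]-r[i-1])[1::-1])).round(1) for i in range(4)])
print("top",P(115,140,.144),P(125,147,.144))
Q=lambda u,v,z: onz(c,180+(u-400)/10-.5,170+v/10-.5,z).round(4)
print("pocket wall tops",Q(490,70,.04),Q(640,65,.04),Q(632,265,.04),Q(500,275,.04)," arm tip",Q(545,80,.1), "arm root",Q(545,205,.066))
s=cam("side")
print("side top of bar centre", [onz(s,180+287/4,160+258/4,.144)])
f=c["frame"][178:256,300:366]; cv2.imwrite("pics/c4.png",cv2.resize(cv2.convertScaleAbs(f,alpha=2.5),None,fx=7,fy=7,interpolation=cv2.INTER_CUBIC)[:,:,::-1])
E
```

```text
plate [0.4008  0.13125 0.004  ] [0.4391 0.1189 0.004 ] [0.3906 0.093  0.004 ] [0.3625 0.1436 0.004 ] 28.10313622121084 119.0449891000882 0.05498236080780816 0.05787892535284325
cup [0.402    0.131425 0.056   ] [array([0.4257, 0.1249, 0.056 ]), array([0.3971, 0.1044, 0.056 ]), array([0.3784, 0.1371, 0.056 ]), array([0.4068, 0.1593, 0.056 ])] [np.float64(-61.2), np.float64(-144.4), np.float64(119.8), np.float64(38.0)]
top [0.4015 0.1336 0.144 ] [0.3994 0.1305 0.144 ]
pocket wall tops [0.5864 0.153  0.04  ] [0.5888 0.1034 0.04  ] [0.5214 0.1032 0.04  ] [0.5175 0.1464 0.04  ]  arm tip [0.5691 0.1243 0.1   ] arm root [0.5357 0.1283 0.066 ]
side top of bar centre [array([0.40056825, 0.12754954, 0.144     ])]
```

View pics/c4.png

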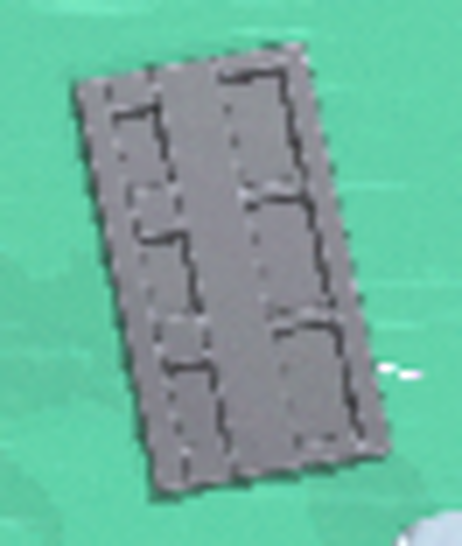

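Call:
drive_tool(series=[{"z": -56},{"x": 100,"y": -127,"z": -56,"rz": -20},{"x": 417,"y": -531,"z": -56,"rz": -93},{"x": 417,"y": -531,"z": -56,"rz": -93},{"x": 417,"y": -531,"z": -56,"rz": -93},{"x": 417,"y": -531,"z": -56,"rz": -93},{"x": 417,"y": -531,"z": -56,"rz": -93},{"x": 417,"y": -531,"z": -56,"rz": -93},{"x": 417,"y": -531,"z": -56,"rz": -93},{"x": 417,"y": -531,"z": -56,"rz": -93},{"x": 417,"y": -531,"z": -56,"rz": -93},{"x": 417,"y": -531,"z": -56,"rz": -93}], jaw=1)

```text
invalid input
```

The contrast-stretched tray crop shows the large compartments on the right, which is the -y side. So tray x points ahead at about 11 deg. Each row needs all six keys.

Call:
drive_tool(series=[{"x": 0,"y": 0,"z": -56,"rx": 0,"ry": 0,"rz": 0},{"x": 420,"y": -534,"z": -56,"rx": 0,"ry": 0,"rz": -101},{"x": 420,"y": -534,"z": -56,"rx": 0,"ry": 0,"rz": -101},{"x": 420,"y": -534,"z": -56,"rx": 0,"ry": 0,"rz": -101},{"x": 420,"y": -534,"z": -56,"rx": 0,"ry": 0,"rz": -101},{"x": 420,"y": -534,"z": -56,"rx": 0,"ry": 0,"rz": -101},{"x": 420,"y": -534,"z": -56,"rx": 0,"ry": 0,"rz": -101},{"x": 420,"y": -534,"z": -56,"rx": 0,"ry": 0,"rz": -101},{"x": 420,"y": -534,"z": -56,"rx": 0,"ry": 0,"rz": -101},{"x": 420,"y": -534,"z": -56,"rx": 0,"ry": 0,"rz": -101},{"x": 420,"y": -534,"z": -56,"rx": 0,"ry": 0,"rz": -101},{"x": 420,"y": -534,"z": -56,"rx": 0,"ry": 0,"rz": -101}], jaw=1)

```text
t: 1.5
ee_pos: [0.3525, 0.0121, 0.3005]
eef_rot: [1.761, 2.6, 0.001]
force: [1.5, -1.5, 0.6]
finger_gap: 0.0853
gripper_force: 0.0
```

Call:
drive_tool(series=[{"x": 0,"y": 0,"z": 0,"rx": 0,"ry": 0,"rz": 0},{"x": 0,"y": 0,"z": 0,"rx": 0,"ry": 0,"rz": 0},{"x": 0,"y": 0,"z": 0,"rx": 0,"ry": 0,"rz": 0}])

```text
t: 1.8
ee_pos: [0.3521, 0.0094, 0.3002]
eef_rot: [1.772, 2.594, -0.001]
force: [0.9, 0.5, -0.8]
finger_gap: 0.0855
gripper_force: 0.0
```

```bash
python3 - <<'E'
from h import *
plan(.4005,.130,.117,28)
E
```

```text
shift [ 94.8  89.1 183.1] rv [-0.   0.  -6.7] q6 80 | now [0.3521 0.0094 0.3002] gap 0.0855 F [ 0.9  0.5 -0.8] t 1.8
```

Call:
drive_tool(series=[{"x": 95,"y": 89,"z": 0,"rx": 0,"ry": 0,"rz": -7},{"x": 95,"y": 89,"z": 0,"rx": 0,"ry": 0,"rz": -7},{"x": 95,"y": 89,"z": 0,"rx": 0,"ry": 0,"rz": -7},{"x": 95,"y": 89,"z": 0,"rx": 0,"ry": 0,"rz": -7},{"x": 95,"y": 89,"z": 0,"rx": 0,"ry": 0,"rz": -7},{"x": 95,"y": 89,"z": 100,"rx": 0,"ry": 0,"rz": -7},{"x": 95,"y": 89,"z": 100,"rx": 0,"ry": 0,"rz": -7},{"x": 95,"y": 89,"z": 100,"rx": 0,"ry": 0,"rz": -7},{"x": 95,"y": 89,"z": 183,"rx": 0,"ry": 0,"rz": -7},{"x": 95,"y": 89,"z": 183,"rx": 0,"ry": 0,"rz": -7},{"x": 95,"y": 89,"z": 183,"rx": 0,"ry": 0,"rz": -7},{"x": 95,"y": 89,"z": 183,"rx": 0,"ry": 0,"rz": -7}])

```text
t: 3.0
ee_pos: [0.4025, 0.1303, 0.1207]
eef_rot: [1.609, 2.694, 0.004]
force: [0.3, 1.0, 0.3]
finger_gap: 0.0857
gripper_force: 0.0
```

Call:
drive_tool(series=[{"x": 0,"y": 0,"z": 0,"rx": 0,"ry": 0,"rz": 0},{"x": 0,"y": 0,"z": 0,"rx": 0,"ry": 0,"rz": 0},{"x": 0,"y": 0,"z": 0,"rx": 0,"ry": 0,"rz": 0},{"x": 0,"y": 0,"z": 0,"rx": 0,"ry": 0,"rz": 0},{"x": 0,"y": 0,"z": 0,"rx": 0,"ry": 0,"rz": 0},{"x": 0,"y": 0,"z": 0,"rx": 0,"ry": 0,"rz": 0},{"x": 0,"y": 0,"z": 0,"rx": 0,"ry": 0,"rz": 0},{"x": 0,"y": 0,"z": 0,"rx": 0,"ry": 0,"rz": 0}], jaw=0, squeeze=70)

```text
t: 3.8
ee_pos: [0.4005, 0.131, 0.1181]
eef_rot: [1.607, 2.698, 0.0]
force: [-1.5, -0.5, 5.7]
finger_gap: 0.0193
gripper_force: 68.5
```

Call:
drive_tool(series=[{"x": 0,"y": 0,"z": -5,"rx": 0,"ry": 0,"rz": 0},{"x": 0,"y": 0,"z": -20,"rx": 0,"ry": 0,"rz": 0},{"x": 0,"y": 0,"z": -50,"rx": 0,"ry": 0,"rz": 0},{"x": 0,"y": 0,"z": -90,"rx": 0,"ry": 0,"rz": 0},{"x": 0,"y": 0,"z": -130,"rx": 0,"ry": 0,"rz": 0},{"x": 0,"y": 0,"z": -160,"rx": 0,"ry": 0,"rz": 0},{"x": 0,"y": 0,"z": -160,"rx": 0,"ry": 0,"rz": 0},{"x": 0,"y": 0,"z": -160,"rx": 0,"ry": 0,"rz": 0}])

```text
t: 4.6
ee_pos: [0.4008, 0.1312, 0.2772]
eef_rot: [1.608, 2.699, 0.001]
force: [-0.6, -0.7, -2.0]
finger_gap: 0.0192
gripper_force: 68.6
```

```bash
python3 - <<'E'
from h import *
plan(.565,.126,.3,5)
c=cam("side"); a=c["frame"][90:290,190:350]
d=cam("top"); b=d["frame"][150:270,160:290]
cv2.imwrite("pics/p1.png",np.hstack([cv2.resize(a,(400,500)),cv2.resize(b,(400,500*1))])[:,:,::-1])
E
```

```text
shift [-82.7 142.  -22.7] rv [ 0.000e+00  1.000e-01 -1.566e+02] q6 -82 | now [0.4008 0.1312 0.2772] gap 0.0192 F [-0.6 -0.7 -2. ] t 4.6
```

View pics/p1.png

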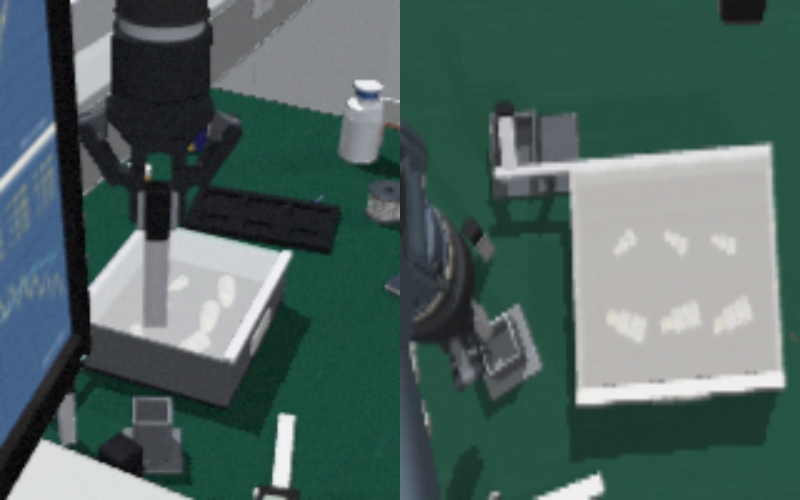

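The bar is gripped flat at 19.2 mm with the fingers square on it, and it hangs straight. Next I'll carry it over the pocket.

```bash
sed -i 's/if best is None or abs(q6)<abs(best\[0\])/if abs(q6)<172 and (best is None or np.linalg.norm(rv)<np.linalg.norm(best[1]))/' h.py; python3 - <<'E'
from h import *
plan(.566,.1265,.3,5)
E
```

```text
shift [-83.1 144.1 -25.3] rv [-0.2 -0.  23.4] q6 98 | now [0.3997 0.1309 0.2752] gap 0.0192 F [-0.5  0.5 -1.9] t 4.7
```

Call:
drive_tool(series=[{"x": 0,"y": 0,"z": -24,"rx": 0,"ry": 0,"rz": 0},{"x": -20,"y": 35,"z": -24,"rx": 0,"ry": 0,"rz": 6},{"x": -40,"y": 70,"z": -24,"rx": 0,"ry": 0,"rz": 12},{"x": -60,"y": 105,"z": -24,"rx": 0,"ry": 0,"rz": 18},{"x": -83,"y": 144,"z": -24,"rx": 0,"ry": 0,"rz": 23.4},{"x": -83,"y": 144,"z": -24,"rx": 0,"ry": 0,"rz": 23.4},{"x": -83,"y": 144,"z": -24,"rx": 0,"ry": 0,"rz": 23.4},{"x": -83,"y": 144,"z": -24,"rx": 0,"ry": 0,"rz": 23.4},{"x": -83,"y": 144,"z": -24,"rx": 0,"ry": 0,"rz": 23.4}])

```text
t: 5.6
ee_pos: [0.5653, 0.1268, 0.3022]
eef_rot: [2.121, 2.317, 0.001]
force: [-0.0, -0.0, -1.2]
finger_gap: 0.0189
gripper_force: 69.3
```

```bash
python3 - <<'E'
from h import *
plan(.566,.1265,.12,5)
c=cam("side"); a=c["frame"][60:260,150:310]
d=cam("top"); b=d["frame"][150:270,160:290]
cv2.imwrite("pics/p2.png",np.hstack([cv2.resize(a,(400,500)),cv2.resize(b,(400,500*1))])[:,:,::-1])
E
```

```text
shift [ -0.4   0.5 182.2] rv [ 0.1 -0.   0.1] q6 98 | now [0.5653 0.1268 0.3022] gap 0.0189 F [-0.  -0.  -1.2] t 5.6
```

View pics/p2.png

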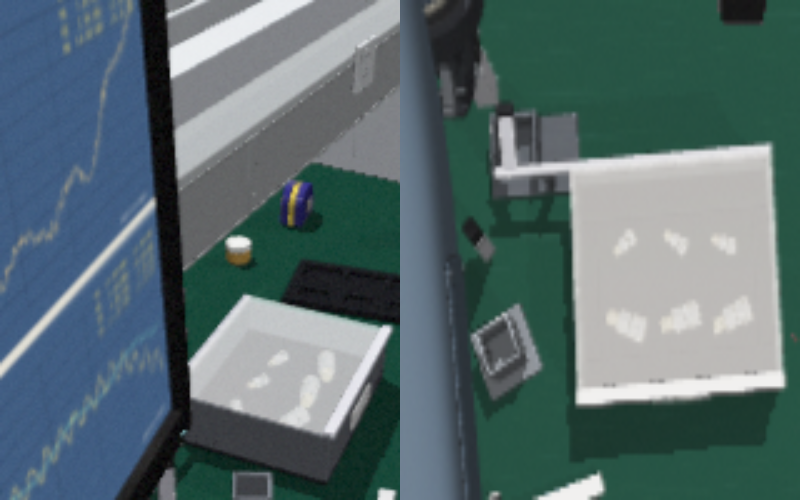

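The top view shows the bar hanging just up-left of the pocket, shifted by perspective, and the empty holder is clear. Now I'll lower it in steps.

Call:
drive_tool(series=[{"x": 0,"y": 0,"z": 30,"rx": 0,"ry": 0,"rz": 0},{"x": 0,"y": 0,"z": 60,"rx": 0,"ry": 0,"rz": 0},{"x": 0,"y": 0,"z": 75,"rx": 0,"ry": 0,"rz": 0},{"x": 0,"y": 0,"z": 85,"rx": 0,"ry": 0,"rz": 0},{"x": 0,"y": 0,"z": 95,"rx": 0,"ry": 0,"rz": 0},{"x": 0,"y": 0,"z": 105,"rx": 0,"ry": 0,"rz": 0},{"x": 0,"y": 0,"z": 115,"rx": 0,"ry": 0,"rz": 0},{"x": 0,"y": 0,"z": 125,"rx": 0,"ry": 0,"rz": 0},{"x": 0,"y": 0,"z": 135,"rx": 0,"ry": 0,"rz": 0},{"x": 0,"y": 0,"z": 135,"rx": 0,"ry": 0,"rz": 0},{"x": 0,"y": 0,"z": 135,"rx": 0,"ry": 0,"rz": 0}])

```text
t: 6.8
ee_pos: [0.5666, 0.1265, 0.1653]
eef_rot: [-2.122, -2.316, 0.001]
force: [2.0, 0.1, -1.3]
finger_gap: 0.0186
gripper_force: 69.5
```

```bash
python3 - <<'E'
from h import *
plan(.566,.1265,.12,5)
c=cam("side"); a=c["frame"][60:260,150:310]
d=cam("top"); b=d["frame"][150:270,160:290]
cv2.imwrite("pics/p3.png",np.hstack([cv2.resize(a,(400,500)),cv2.resize(b,(400,500*1))])[:,:,::-1])
E
```

```text
shift [ 0.  -0.5 45.3] rv [-0.  0.  0.] q6 98 | now [0.5666 0.1265 0.1653] gap 0.0186 F [ 2.   0.1 -1.3] t 6.8
```

View pics/p3.png

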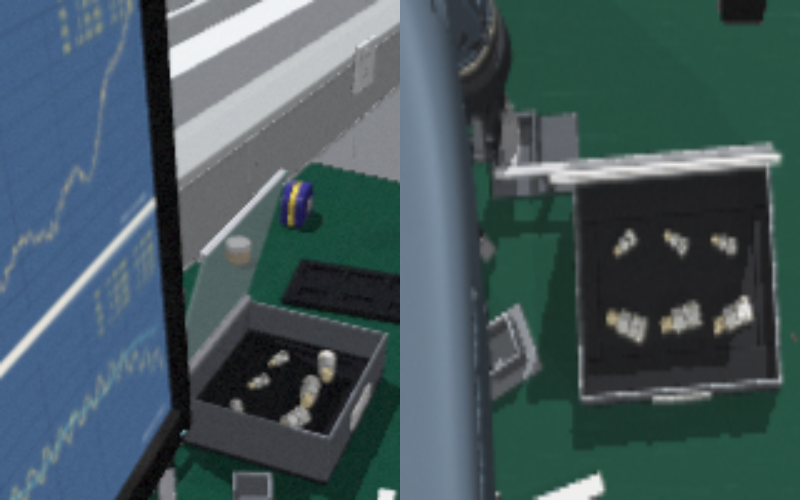

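The flap is opening as the bar presses the arm, and the adapters are clearly visible. I'll continue down to the floor and release.

Call:
drive_tool(series=[{"x": 0,"y": 0,"z": 10,"rx": 0,"ry": 0,"rz": 0},{"x": 0,"y": 0,"z": 20,"rx": 0,"ry": 0,"rz": 0},{"x": 0,"y": 0,"z": 30,"rx": 0,"ry": 0,"rz": 0},{"x": 0,"y": 0,"z": 38,"rx": 0,"ry": 0,"rz": 0},{"x": 0,"y": 0,"z": 42,"rx": 0,"ry": 0,"rz": 0},{"x": 0,"y": 0,"z": 45,"rx": 0,"ry": 0,"rz": 0},{"x": 0,"y": 0,"z": 45,"rx": 0,"ry": 0,"rz": 0},{"x": 0,"y": 0,"z": 45,"rx": 0,"ry": 0,"rz": 0}])

```text
t: 7.7
ee_pos: [0.5667, 0.1266, 0.121]
eef_rot: [2.122, 2.317, 0.0]
force: [1.1, 0.4, -1.0]
finger_gap: 0.0195
gripper_force: 69.5
```

Call:
drive_tool(series=[{"x": 0,"y": 0,"z": 1,"rx": 0,"ry": 0,"rz": 0},{"x": 0,"y": 0,"z": 2,"rx": 0,"ry": 0,"rz": 0},{"x": 0,"y": 0,"z": 2,"rx": 0,"ry": 0,"rz": 0}])

```text
t: 8.0
ee_pos: [0.567, 0.1266, 0.1201]
eef_rot: [2.121, 2.316, 0.002]
force: [-0.9, -0.1, 2.8]
finger_gap: 0.0197
gripper_force: 70.1
```

Call:
drive_tool(series=[{"x": 0,"y": 0,"z": 0,"rx": 0,"ry": 0,"rz": 0},{"x": 0,"y": 0,"z": 0,"rx": 0,"ry": 0,"rz": 0},{"x": 0,"y": 0,"z": 0,"rx": 0,"ry": 0,"rz": 0},{"x": 0,"y": 0,"z": 0,"rx": 0,"ry": 0,"rz": 0},{"x": 0,"y": 0,"z": 0,"rx": 0,"ry": 0,"rz": 0},{"x": 0,"y": 0,"z": 0,"rx": 0,"ry": 0,"rz": 0},{"x": 0,"y": 0,"z": 0,"rx": 0,"ry": 0,"rz": 0}], jaw=1)

```text
t: 8.7
ee_pos: [0.5665, 0.1266, 0.1191]
eef_rot: [-2.122, -2.317, 0.0]
force: [-0.3, -0.5, 1.3]
finger_gap: 0.0856
gripper_force: 0.0
```

Call:
drive_tool(series=[{"x": 0,"y": 0,"z": -10,"rx": 0,"ry": 0,"rz": 0},{"x": 0,"y": 0,"z": -40,"rx": 0,"ry": 0,"rz": 0},{"x": 0,"y": 0,"z": -80,"rx": 0,"ry": 0,"rz": 0},{"x": 0,"y": 0,"z": -130,"rx": 0,"ry": 0,"rz": 0},{"x": 0,"y": 0,"z": -200,"rx": 0,"ry": 0,"rz": 0},{"x": 0,"y": -80,"z": -200,"rx": 0,"ry": 0,"rz": 0},{"x": 0,"y": -200,"z": -200,"rx": 0,"ry": 0,"rz": 0},{"x": 0,"y": -200,"z": -200,"rx": 0,"ry": 0,"rz": 0},{"x": 0,"y": -200,"z": -200,"rx": 0,"ry": 0,"rz": 0},{"x": 0,"y": -200,"z": -200,"rx": 0,"ry": 0,"rz": 0},{"x": 0,"y": -200,"z": -200,"rx": 0,"ry": 0,"rz": 0}])

```text
t: 9.8
ee_pos: [0.3668, 0.1091, 0.3207]
eef_rot: [2.12, 2.315, 0.005]
force: [1.2, -0.1, 0.8]
finger_gap: 0.0852
gripper_force: 0.0
```

```bash
cat > meas.py <<'E'
from h import *
def adapters(c, zl=.031, zs=.027, dbg=False):
    """bright blobs in the bin; returns (len_mm,wid_mm,x,y,yaw_of_length)"""
    f=c["frame"]; g=cv2.cvtColor(f,cv2.COLOR_RGB2GRAY)
    # bin-interior mask from the bin pose
    B=np.array([.455,-.052]); a=np.radians(5); M=np.array([[np.cos(a),-np.sin(a)],[np.sin(a),np.cos(a)]])
    poly=np.array([proj(c,[*(B+M@np.array(p)),.03]) for p in((-.078,-.096),(.078,-.096),(.078,.096),(-.078,.096))])
    S=4; G=cv2.resize(g,None,fx=S,fy=S,interpolation=cv2.INTER_CUBIC)
    roi=np.zeros_like(G); cv2.fillPoly(roi,[np.int32((poly+.5)*S)],255)
    m=((G>85)&(roi>0)).astype(np.uint8)*255; m=cv2.morphologyEx(m,cv2.MORPH_CLOSE,np.ones((9,9))); m=cv2.morphologyEx(m,cv2.MORPH_OPEN,np.ones((5,5)))
    out=[]
    for k in cv2.findContours(m,cv2.RETR_EXTERNAL,cv2.CHAIN_APPROX_NONE)[0]:
        if cv2.contourArea(k)<300: continue
        big=cv2.contourArea(k)>1700; z=zl if big else zs
        w=np.array([onz(c,(p[0][0]+.5)/S-.5,(p[0][1]+.5)/S-.5,z)[:2] for p in k],np.float32)*1000
        (x,y),(l1,l2),an=cv2.minAreaRect(w)
        if l1<l2: l1,l2,an=l2,l1,an+90
        out.append((cv2.contourArea(k),round(l1,1),round(l2,1),round(x,1),round(y,1),round((an+90)%180-90,1)))
    return sorted(out)
E
python3 - <<'E'
from meas import *
c=cam("top"); 
for o in adapters(c): print(o)
d=cam("side"); a=d["frame"][60:260,150:310]; b=c["frame"][160:260,205:290]
cv2.imwrite("pics/p4.png",np.hstack([cv2.resize(a,(370,460),interpolation=2),cv2.resize(b,(391,460),interpolation=2)])[:,:,::-1])
print(manip.sense()["ee_pos"])
E
```

```text
(383.0, 26.9, 13.7, 484.0, 5.1, -46.8)
(388.0, 27.6, 14.4, 488.6, -50.4, 53.2)
(435.5, 27.1, 15.0, 485.5, -101.5, -89.2)
(1166.0, 45.1, 22.9, 429.9, -110.4, -69.3)
(1171.5, 44.9, 22.3, 427.6, -55.9, -76.5)
(1176.0, 45.8, 22.5, 421.7, 1.8, 75.6)
[0.36824082 0.10911312 0.31972309]
```

View pics/p4.png

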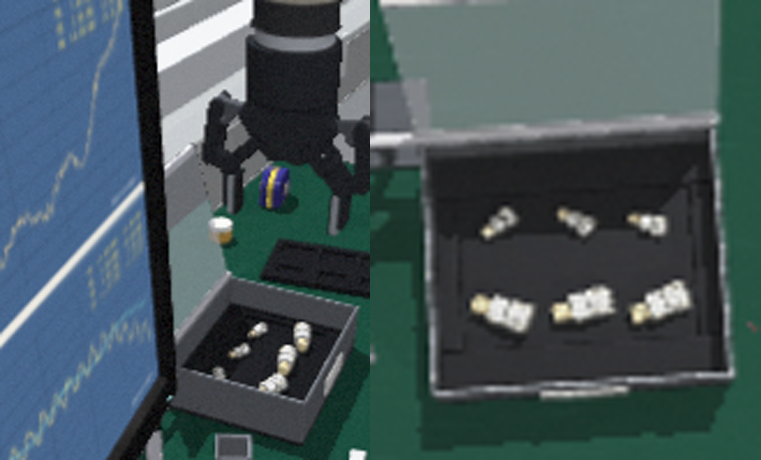

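The flap is propped open with the bar standing alone, and there are six adapters: three large in the near row and three small in the far row. Next I'll check the slot positions and plan the first pick.

```bash
cat >> h.py <<'E'
def legs(ps, start=None):
    s=manip.sense(); Rt=R.from_rotvec(s["eef_rot"]); p0=s["ee_pos"]
    print("now",p0.round(4),"gap",round(s["finger_gap"],4),"t",round(s["t"],1))
    for x,y,z,yaw in ps:
        best=None
        for k in (0,180,-180):
            a=np.radians(yaw+k); ty=[np.cos(a),np.sin(a),0]; tz=[0,0,-1]; T=R.from_matrix(np.column_stack([np.cross(ty,tz),ty,tz]))
            rv=(Rt.inv()*T).as_rotvec(degrees=True); M=T.as_matrix()
            q6=(np.degrees(np.arctan2(y,x))+180-np.degrees(np.arctan2(M[1,0],M[0,0]))+180)%360-180
            if abs(q6)<170 and (best is None or abs(rv[2])<abs(best[0][2])): best=(rv,T,q6)
        p=np.array([x,y,z]); print("shift",np.round(Rt.inv().apply(p-p0)*1000,1),"rv",best[0].round(1),"q6",round(best[2]))
        p0,Rt=p,best[1]
TC=np.array([.4667,-.3258]); TY=10.9
def slot(kind,i):
    a=np.radians(TY); l=np.array([(-.062,0,.062)[i],-.028 if kind=="L" else .03])
    return TC+np.array([[np.cos(a),-np.sin(a)],[np.sin(a),np.cos(a)]])@l
E
python3 - <<'E'
from h import *
c=cam("top")
for k in "LS":
  for i in range(3): print(k,i,slot(k,i).round(4),((proj(c,[*slot(k,i),.006])-[300,178]+.5)*7).round())
s=slot("L",0)
legs([(.4217,.0018,.13,165.6),(.4217,.0018,.041,165.6),(.4217,.0018,.15,165.6),(s[0],s[1],.15,TY+90),(s[0],s[1],.026,TY+90)])
E
```

```text
L 0 [ 0.4111 -0.365 ] [316. 387.]
L 1 [ 0.472  -0.3533] [289. 259.]
L 2 [ 0.5329 -0.3416] [262. 133.]
S 0 [ 0.4001 -0.3081] [195. 409.]
S 1 [ 0.461  -0.2963] [169. 280.]
S 2 [ 0.5219 -0.2846] [143. 154.]
now [0.3684 0.1091 0.3193] gap 0.0851 t 9.9
shift [-111.5   43.6  189.4] rv [ 0.  -0.  19.4] q6 105
shift [ 0.  0. 89.] rv [0. 0. 0.] q6 105
shift [   0.    0. -109.] rv [0. 0. 0.] q6 105
shift [-357.9   81.     0. ] rv [ 0.   0.  64.7] q6 127
shift [  0.   0. 124.] rv [0. 0. 0.] q6 127
```

Call:
drive_tool(series=[{"x": -55,"y": 22,"z": 0,"rx": 0,"ry": 0,"rz": 8},{"x": -112,"y": 44,"z": 40,"rx": 0,"ry": 0,"rz": 16},{"x": -112,"y": 44,"z": 90,"rx": 0,"ry": 0,"rz": 19.4},{"x": -112,"y": 44,"z": 140,"rx": 0,"ry": 0,"rz": 19.4},{"x": -112,"y": 44,"z": 189,"rx": 0,"ry": 0,"rz": 19.4},{"x": -112,"y": 44,"z": 189,"rx": 0,"ry": 0,"rz": 19.4},{"x": -112,"y": 44,"z": 189,"rx": 0,"ry": 0,"rz": 19.4},{"x": -112,"y": 44,"z": 189,"rx": 0,"ry": 0,"rz": 19.4}], jaw=0.45)

```text
t: 10.75
ee_pos: [0.4217, 0.0012, 0.1303]
eef_rot: [-2.482, -1.925, 0.001]
force: [0.1, -0.5, 0.5]
finger_gap: 0.0385
gripper_force: 0.0
```

Call:
drive_tool(series=[{"x": 0,"y": 0,"z": 40,"rx": 0,"ry": 0,"rz": 0},{"x": 0,"y": 0,"z": 70,"rx": 0,"ry": 0,"rz": 0},{"x": 0,"y": 0,"z": 80,"rx": 0,"ry": 0,"rz": 0},{"x": 0,"y": 0,"z": 88,"rx": 0,"ry": 0,"rz": 0},{"x": 0,"y": 0,"z": 88,"rx": 0,"ry": 0,"rz": 0},{"x": 0,"y": 0,"z": 88,"rx": 0,"ry": 0,"rz": 0}])

```text
t: 11.35
ee_pos: [0.4226, 0.0011, 0.0441]
eef_rot: [2.48, 1.925, 0.004]
force: [-0.4, -0.1, -0.4]
finger_gap: 0.0383
gripper_force: 0.0
```

Call:
drive_tool(series=[{"x": 0,"y": 0,"z": 0,"rx": 0,"ry": 0,"rz": 0},{"x": 0,"y": 0,"z": 0,"rx": 0,"ry": 0,"rz": 0},{"x": 0,"y": 0,"z": 0,"rx": 0,"ry": 0,"rz": 0},{"x": 0,"y": 0,"z": 0,"rx": 0,"ry": 0,"rz": 0},{"x": 0,"y": 0,"z": 0,"rx": 0,"ry": 0,"rz": 0},{"x": 0,"y": 0,"z": 0,"rx": 0,"ry": 0,"rz": 0}], jaw=0, squeeze=30)

```text
t: 11.95
ee_pos: [0.4225, 0.0011, 0.0439]
eef_rot: [2.48, 1.925, 0.004]
force: [-1.1, 0.5, 6.5]
finger_gap: 0.0175
gripper_force: 30.7
```

Call:
drive_tool(series=[{"x": 0,"y": 0,"z": -10,"rx": 0,"ry": 0,"rz": 0},{"x": 0,"y": 0,"z": -60,"rx": 0,"ry": 0,"rz": 0},{"x": 0,"y": 0,"z": -108,"rx": 0,"ry": 0,"rz": 0},{"x": -36,"y": 8,"z": -108,"rx": 0,"ry": 0,"rz": 7},{"x": -84,"y": 19,"z": -108,"rx": 0,"ry": 0,"rz": 15},{"x": -132,"y": 30,"z": -108,"rx": 0,"ry": 0,"rz": 23},{"x": -180,"y": 41,"z": -108,"rx": 0,"ry": 0,"rz": 31},{"x": -228,"y": 52,"z": -108,"rx": 0,"ry": 0,"rz": 39},{"x": -276,"y": 63,"z": -108,"rx": 0,"ry": 0,"rz": 47},{"x": -324,"y": 74,"z": -108,"rx": 0,"ry": 0,"rz": 55},{"x": -358,"y": 81,"z": -108,"rx": 0,"ry": 0,"rz": 62},{"x": -358,"y": 81,"z": -108,"rx": 0,"ry": 0,"rz": 64.7}])

```text
t: 13.15
ee_pos: [0.4095, -0.37, 0.1496]
eef_rot: [3.127, 0.286, -0.001]
force: [0.5, 0.8, -0.7]
finger_gap: 0.017
gripper_force: 29.9
```

Call:
drive_tool(series=[{"x": 0,"y": 0,"z": 0,"rx": 0,"ry": 0,"rz": 0},{"x": 0,"y": 0,"z": 0,"rx": 0,"ry": 0,"rz": 0},{"x": 0,"y": 0,"z": 0,"rx": 0,"ry": 0,"rz": 0},{"x": 0,"y": 0,"z": 0,"rx": 0,"ry": 0,"rz": 0}])

```text
t: 13.55
ee_pos: [0.4108, -0.3647, 0.1504]
eef_rot: [3.127, 0.302, 0.0]
force: [-0.2, -0.7, -0.2]
finger_gap: 0.0167
gripper_force: 30.0
```

```bash
python3 - <<'E'
from h import *
s=slot("L",0)
c=cam("side","s5.png"); 
legs([(s[0],s[1],.0275,TY+90)])
cv2.imwrite("pics/p5.png",cv2.resize(c["frame"][100:230,230:360],(600,600),interpolation=2)[:,:,::-1])
E
```

```text
now [ 0.4108 -0.3648  0.1504] gap 0.0171 t 13.6
shift [  0.2   0.3 122.9] rv [ 0.  -0.   0.1] q6 127
```

View pics/p5.png

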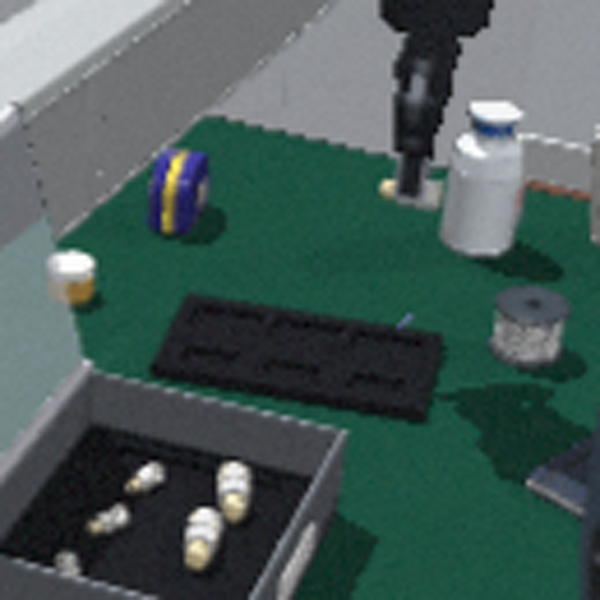

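The adapter is held level over slot L0, so I'll lower and release it.

Call:
drive_tool(series=[{"x": 0,"y": 0,"z": 45,"rx": 0,"ry": 0,"rz": 0},{"x": 0,"y": 0,"z": 90,"rx": 0,"ry": 0,"rz": 0},{"x": 0,"y": 0,"z": 110,"rx": 0,"ry": 0,"rz": 0},{"x": 0,"y": 0,"z": 118,"rx": 0,"ry": 0,"rz": 0},{"x": 0,"y": 0,"z": 122,"rx": 0,"ry": 0,"rz": 0},{"x": 0,"y": 0,"z": 122,"rx": 0,"ry": 0,"rz": 0},{"x": 0,"y": 0,"z": 122,"rx": 0,"ry": 0,"rz": 0}])

```text
t: 14.3
ee_pos: [0.4119, -0.3669, 0.0303]
eef_rot: [3.124, 0.299, 0.004]
force: [0.7, 0.1, 0.5]
finger_gap: 0.017
gripper_force: 30.0
```

Call:
drive_tool(series=[{"x": 0,"y": 0,"z": 0,"rx": 0,"ry": 0,"rz": 0},{"x": 0,"y": 0,"z": 0,"rx": 0,"ry": 0,"rz": 0},{"x": 0,"y": 0,"z": 0,"rx": 0,"ry": 0,"rz": 0},{"x": 0,"y": 0,"z": 0,"rx": 0,"ry": 0,"rz": 0},{"x": 0,"y": 0,"z": -20,"rx": 0,"ry": 0,"rz": 0},{"x": 0,"y": 0,"z": -60,"rx": 0,"ry": 0,"rz": 0},{"x": 0,"y": 0,"z": -110,"rx": 0,"ry": 0,"rz": 0},{"x": 0,"y": 0,"z": -122,"rx": 0,"ry": 0,"rz": 0},{"x": 0,"y": 0,"z": -122,"rx": 0,"ry": 0,"rz": 0},{"x": 0,"y": 0,"z": -122,"rx": 0,"ry": 0,"rz": 0}], jaw=0.45)

```text
t: 15.3
ee_pos: [0.4103, -0.3653, 0.1492]
eef_rot: [-3.126, -0.299, 0.001]
force: [1.4, 0.1, -0.6]
finger_gap: 0.0385
gripper_force: 0.0
```

```bash
python3 - <<'E'
from meas import *
c=cam("top"); print(adapters(c))
s=slot("L",1); x,y,w=.4276,-.0559,13.5
legs([(x,y,.15,w),(x,y,.0415,w),(x,y,.15,w),(s[0],s[1],.15,TY+90),(s[0],s[1],.028,TY+90)])
g=cv2.cvtColor(c["frame"],cv2.COLOR_RGB2GRAY); m=np.zeros_like(g); m[178:256,300:366]=(g[178:256,300:366]>110)*255
for k in cv2.findContours(m,0,2)[0]:
    if cv2.contourArea(k)>8: (u,v),_,_=cv2.minAreaRect(k); print(cv2.contourArea(k),onz(c,u,v,.0145).round(4))
E
```

```text
[(385.5, 27.6, 14.5, 486.4, -49.3, 70.6), (388.0, 26.9, 13.7, 484.0, 5.1, -46.8), (434.5, 27.1, 15.0, 485.5, -101.5, -89.2), (1160.0, 45.1, 22.9, 429.9, -110.4, -69.3), (1171.5, 44.9, 22.3, 427.6, -55.9, -76.5)]
now [ 0.4098 -0.3647  0.1481] gap 0.0386 t 15.3
shift [  76.  -299.8   -1.2] rv [-0.1  0.2 87.4] q6 -111
shift [  0.    0.  108.5] rv [0. 0. 0.] q6 -111
shift [   0.     0.  -108.5] rv [0. 0. 0.] q6 -111
shift [299.5  26.3   0. ] rv [  0.    0.  -87.4] q6 132
shift [  0.   0. 122.] rv [0. 0. 0.] q6 132
1451.5 [ 0.4042 -0.3253  0.0145]
```

```bash
python3 - <<'E'
s=open("h.py").read()
i=s.index("def legs")
s=s[:i]+'''def legs(ps):
    s=manip.sense(); Rt=R.from_rotvec(s["eef_rot"]); p0=s["ee_pos"]; q0=np.degrees(s["q"][5])
    print("now",p0.round(4),"gap",round(s["finger_gap"],4),"t",round(s["t"],1))
    for x,y,z,yaw in ps:
        c=[]
        for k in (0,180):
            a=np.radians(yaw+k); ty=[np.cos(a),np.sin(a),0]; tz=[0,0,-1]; T=R.from_matrix(np.column_stack([np.cross(ty,tz),ty,tz]))
            rv=(Rt.inv()*T).as_rotvec(degrees=True); d=np.degrees(np.arctan2(y,x)-np.arctan2(p0[1],p0[0]))
            c.append((abs(q0+d+rv[2]),abs(rv[2]),rv,T,q0+d+rv[2]))
        c=min((e for e in c if e[0]<165),key=lambda e:e[1])
        p=np.array([x,y,z]); print("shift",np.round(Rt.inv().apply(p-p0)*1000,1),"rv",c[2].round(1),"q6",round(c[4]))
        p0,Rt,q0=p,c[3],c[4]
'''+s[s.index("TC=np"):]
open("h.py","w").write(s)
E
python3 - <<'E'
from h import *
s=slot("L",1); x,y,w=.4276,-.0559,13.5
legs([(x,y,.15,w),(x,y,.0415,w),(x,y,.15,w),(s[0],s[1],.15,TY+90),(s[0],s[1],.028,TY+90)])
E
```

```text
now [ 0.4098 -0.3647  0.1481] gap 0.0386 t 15.3
shift [  76.  -299.8   -1.2] rv [ -0.2  -0.1 -92.6] q6 62
shift [  0.    0.  108.5] rv [0. 0. 0.] q6 62
shift [   0.     0.  -108.5] rv [0. 0. 0.] q6 62
shift [-299.5  -26.3    0. ] rv [  0.    0.  -87.4] q6 -55
shift [  0.   0. 122.] rv [0. 0. 0.] q6 -55
```

Call:
drive_tool(series=[{"x": 7,"y": -25,"z": 0,"rx": 0,"ry": 0,"rz": -8},{"x": 14,"y": -55,"z": 0,"rx": 0,"ry": 0,"rz": -16},{"x": 21,"y": -82,"z": 0,"rx": 0,"ry": 0,"rz": -24},{"x": 28,"y": -110,"z": 0,"rx": 0,"ry": 0,"rz": -32},{"x": 35,"y": -138,"z": 0,"rx": 0,"ry": 0,"rz": -40},{"x": 42,"y": -165,"z": 0,"rx": 0,"ry": 0,"rz": -48},{"x": 49,"y": -193,"z": 0,"rx": 0,"ry": 0,"rz": -56},{"x": 56,"y": -221,"z": 0,"rx": 0,"ry": 0,"rz": -64},{"x": 63,"y": -248,"z": 0,"rx": 0,"ry": 0,"rz": -72},{"x": 70,"y": -276,"z": 0,"rx": 0,"ry": 0,"rz": -80},{"x": 76,"y": -300,"z": 0,"rx": 0,"ry": 0,"rz": -88},{"x": 76,"y": -300,"z": 0,"rx": 0,"ry": 0,"rz": -92.6}])

```text
t: 16.55
ee_pos: [0.4264, -0.0535, 0.1473]
eef_rot: [-1.931, -2.471, 0.002]
force: [0.6, 0.1, -0.4]
finger_gap: 0.0381
gripper_force: 0.0
```

Call:
drive_tool(series=[{"x": 0,"y": 0,"z": 0,"rx": 0,"ry": 0,"rz": 0},{"x": 0,"y": 0,"z": 0,"rx": 0,"ry": 0,"rz": 0},{"x": 0,"y": 0,"z": 0,"rx": 0,"ry": 0,"rz": 0},{"x": 0,"y": 0,"z": 40,"rx": 0,"ry": 0,"rz": 0},{"x": 0,"y": 0,"z": 80,"rx": 0,"ry": 0,"rz": 0},{"x": 0,"y": 0,"z": 98,"rx": 0,"ry": 0,"rz": 0},{"x": 0,"y": 0,"z": 108,"rx": 0,"ry": 0,"rz": 0},{"x": 0,"y": 0,"z": 108,"rx": 0,"ry": 0,"rz": 0},{"x": 0,"y": 0,"z": 108,"rx": 0,"ry": 0,"rz": 0},{"x": 0,"y": 0,"z": 108,"rx": 0,"ry": 0,"rz": 0}])

```text
t: 17.55
ee_pos: [0.4298, -0.0571, 0.0439]
eef_rot: [1.943, 2.465, 0.002]
force: [-0.2, 0.1, 0.7]
finger_gap: 0.0383
gripper_force: 0.0
```

Call:
drive_tool(series=[{"x": 0,"y": 0,"z": 0,"rx": 0,"ry": 0,"rz": 0},{"x": 0,"y": 0,"z": 0,"rx": 0,"ry": 0,"rz": 0},{"x": 0,"y": 0,"z": 0,"rx": 0,"ry": 0,"rz": 0},{"x": 0,"y": 0,"z": 0,"rx": 0,"ry": 0,"rz": 0},{"x": 0,"y": 0,"z": 0,"rx": 0,"ry": 0,"rz": 0},{"x": 0,"y": 0,"z": -10,"rx": 0,"ry": 0,"rz": 0},{"x": 0,"y": 0,"z": -60,"rx": 0,"ry": 0,"rz": 0},{"x": 0,"y": 0,"z": -108,"rx": 0,"ry": 0,"rz": 0},{"x": 0,"y": 0,"z": -108,"rx": 0,"ry": 0,"rz": 0}], jaw=0)

```text
t: 18.45
ee_pos: [0.4325, -0.0577, 0.1578]
eef_rot: [1.937, 2.458, 0.008]
force: [0.8, -0.3, 0.2]
finger_gap: 0.0171
gripper_force: 30.6
```

```bash
python3 - <<'E'
from h import *
s=slot("L",1)
legs([(s[0],s[1],.15,TY+90),(s[0],s[1],.0285,TY+90)])
c=cam("top"); a=c["frame"][160:260,200:366]
cv2.imwrite("pics/p6.png",cv2.resize(a,(797,480),interpolation=2)[:,:,::-1])
E
```

```text
now [ 0.4325 -0.0577  0.1578] gap 0.0171 t 18.4
shift [-296.5  -30.9    9.4] rv [  0.2   0.8 -87.4] q6 -57
shift [  0.    0.  121.5] rv [0. 0. 0.] q6 -57
```

View pics/p6.png

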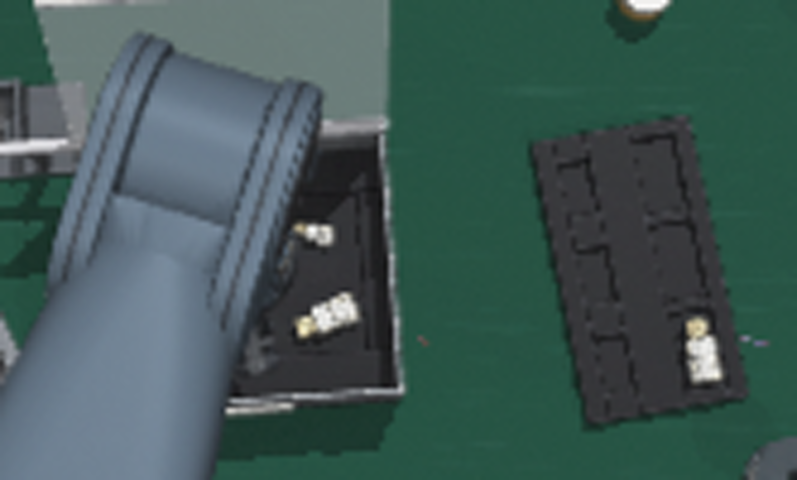

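Adapter 1 sits well in slot L0 (crop 705,350). The second is gripped, so I'll carry it to L1.

Call:
drive_tool(series=[{"x": -12,"y": -1,"z": 0,"rx": 0,"ry": 0,"rz": -4},{"x": -36,"y": -4,"z": 0,"rx": 0,"ry": 0,"rz": -12},{"x": -64,"y": -6,"z": 0,"rx": 0,"ry": 0,"rz": -20},{"x": -92,"y": -8,"z": 0,"rx": 0,"ry": 0,"rz": -28},{"x": -120,"y": -10,"z": 0,"rx": 0,"ry": 0,"rz": -36},{"x": -148,"y": -13,"z": 0,"rx": 0,"ry": 0,"rz": -44},{"x": -176,"y": -16,"z": 0,"rx": 0,"ry": 0,"rz": -52},{"x": -204,"y": -19,"z": 0,"rx": 0,"ry": 0,"rz": -60},{"x": -232,"y": -22,"z": 0,"rx": 0,"ry": 0,"rz": -68},{"x": -260,"y": -25,"z": 0,"rx": 0,"ry": 0,"rz": -76},{"x": -288,"y": -28,"z": 0,"rx": 0,"ry": 0,"rz": -83},{"x": -298,"y": -29,"z": 0,"rx": 0,"ry": 0,"rz": -87.4}])

```text
t: 19.7
ee_pos: [0.4689, -0.3549, 0.1479]
eef_rot: [0.302, -3.125, -0.002]
force: [0.4, 0.1, -0.2]
finger_gap: 0.017
gripper_force: 30.6
```

Call:
drive_tool(series=[{"x": 0,"y": 0,"z": 0,"rx": 0,"ry": 0,"rz": 0},{"x": 0,"y": 0,"z": 0,"rx": 0,"ry": 0,"rz": 0},{"x": 0,"y": 0,"z": 0,"rx": 0,"ry": 0,"rz": 0},{"x": 0,"y": 0,"z": 0,"rx": 0,"ry": 0,"rz": 0},{"x": 0,"y": 0,"z": 0,"rx": 0,"ry": 0,"rz": 0}])

```text
t: 20.2
ee_pos: [0.4699, -0.3524, 0.1503]
eef_rot: [-0.3, 3.127, 0.0]
force: [0.1, 0.5, -0.0]
finger_gap: 0.0169
gripper_force: 30.6
```

```bash
python3 - <<'E'
from h import *
s=slot("L",1); x,y,w=.4299,-.1104,20.7; S=slot("L",2)
legs([(s[0],s[1],.0285,TY+90),(s[0],s[1],.15,TY+90),(x,y,.15,w),(x,y,.0415,w),(x,y,.15,w),(S[0],S[1],.15,TY+90)])
E
```

```text
now [ 0.4699 -0.3524  0.1503] gap 0.0169 t 20.2
shift [ -1.8  -1.3 121.8] rv [0.  0.  0.1] q6 -54
shift [   0.     0.  -121.5] rv [0. 0. 0.] q6 -54
shift [ -4.6 246.5   0. ] rv [ 0.   0.  80.2] q6 48
shift [  0.    0.  108.5] rv [0. 0. 0.] q6 48
shift [   0.     0.  -108.5] rv [0. 0. 0.] q6 48
shift [-252.6   14.6    0. ] rv [  0.    0.  -80.2] q6 -50
```

Call:
drive_tool(series=[{"x": -2,"y": -1,"z": 45,"rx": 0,"ry": 0,"rz": 0},{"x": -2,"y": -1,"z": 90,"rx": 0,"ry": 0,"rz": 0},{"x": -2,"y": -1,"z": 110,"rx": 0,"ry": 0,"rz": 0},{"x": -2,"y": -1,"z": 118,"rx": 0,"ry": 0,"rz": 0},{"x": -2,"y": -1,"z": 122,"rx": 0,"ry": 0,"rz": 0},{"x": -2,"y": -1,"z": 122,"rx": 0,"ry": 0,"rz": 0},{"x": -2,"y": -1,"z": 122,"rx": 0,"ry": 0,"rz": 0},{"x": -2,"y": -1,"z": 122,"rx": 0,"ry": 0,"rz": 0}])

```text
t: 21.0
ee_pos: [0.4732, -0.3548, 0.0302]
eef_rot: [-0.299, 3.125, -0.004]
force: [0.0, -0.4, -0.7]
finger_gap: 0.0169
gripper_force: 30.6
```

Call:
drive_tool(series=[{"x": 0,"y": 0,"z": 0,"rx": 0,"ry": 0,"rz": 0},{"x": 0,"y": 0,"z": 0,"rx": 0,"ry": 0,"rz": 0},{"x": 0,"y": 0,"z": 0,"rx": 0,"ry": 0,"rz": 0},{"x": 0,"y": 0,"z": 0,"rx": 0,"ry": 0,"rz": 0},{"x": 0,"y": 0,"z": -20,"rx": 0,"ry": 0,"rz": 0},{"x": 0,"y": 0,"z": -60,"rx": 0,"ry": 0,"rz": 0},{"x": 0,"y": 0,"z": -110,"rx": 0,"ry": 0,"rz": 0},{"x": 0,"y": 0,"z": -121.5,"rx": 0,"ry": 0,"rz": 0},{"x": 0,"y": 0,"z": -121.5,"rx": 0,"ry": 0,"rz": 0}], jaw=0.45)

```text
t: 21.9
ee_pos: [0.4738, -0.3554, 0.1537]
eef_rot: [-0.299, 3.122, -0.009]
force: [-0.0, -0.1, 0.8]
finger_gap: 0.0382
gripper_force: 0.0
```

Call:
drive_tool(series=[{"x": 0,"y": 25,"z": 0,"rx": 0,"ry": 0,"rz": 8},{"x": -1,"y": 50,"z": 0,"rx": 0,"ry": 0,"rz": 16},{"x": -1,"y": 75,"z": 0,"rx": 0,"ry": 0,"rz": 24},{"x": -2,"y": 100,"z": 0,"rx": 0,"ry": 0,"rz": 32},{"x": -2,"y": 125,"z": 0,"rx": 0,"ry": 0,"rz": 40},{"x": -3,"y": 150,"z": 0,"rx": 0,"ry": 0,"rz": 48},{"x": -3,"y": 175,"z": 0,"rx": 0,"ry": 0,"rz": 56},{"x": -4,"y": 200,"z": 0,"rx": 0,"ry": 0,"rz": 64},{"x": -4,"y": 225,"z": 0,"rx": 0,"ry": 0,"rz": 72},{"x": -4.6,"y": 246,"z": 0,"rx": 0,"ry": 0,"rz": 80.2},{"x": -4.6,"y": 246,"z": 0,"rx": 0,"ry": 0,"rz": 80.2},{"x": -4.6,"y": 246,"z": 0,"rx": 0,"ry": 0,"rz": 80.2}])

```text
t: 23.1
ee_pos: [0.4291, -0.111, 0.1479]
eef_rot: [-1.78, -2.586, 0.002]
force: [-0.2, -0.8, 0.0]
finger_gap: 0.0386
gripper_force: 0.0
```

Call:
drive_tool(series=[{"x": 0,"y": 0,"z": 0,"rx": 0,"ry": 0,"rz": 0},{"x": 0,"y": 0,"z": 0,"rx": 0,"ry": 0,"rz": 0},{"x": 0,"y": 0,"z": 0,"rx": 0,"ry": 0,"rz": 0}])

```text
t: 23.4
ee_pos: [0.4299, -0.112, 0.1495]
eef_rot: [-1.786, -2.584, 0.0]
force: [0.9, -0.0, 0.5]
finger_gap: 0.0385
gripper_force: 0.0
```

```bash
python3 - <<'E'
from h import *
x,y,w=.4299,-.1104,20.7; S=slot("L",2)
legs([(x,y,.0415,w),(x,y,.15,w),(S[0],S[1],.15,TY+90)])
E
```

```text
now [ 0.4299 -0.112   0.1495] gap 0.0385 t 23.4
shift [  1.5   0.6 108. ] rv [-0. -0. -0.] q6 46
shift [   0.     0.  -108.5] rv [0. 0. 0.] q6 46
shift [-252.6   14.6    0. ] rv [  0.    0.  -80.2] q6 -52
```

Call:
drive_tool(series=[{"x": 1,"y": 1,"z": 40,"rx": 0,"ry": 0,"rz": 0},{"x": 1,"y": 1,"z": 80,"rx": 0,"ry": 0,"rz": 0},{"x": 1,"y": 1,"z": 98,"rx": 0,"ry": 0,"rz": 0},{"x": 1,"y": 1,"z": 108,"rx": 0,"ry": 0,"rz": 0},{"x": 1,"y": 1,"z": 108,"rx": 0,"ry": 0,"rz": 0},{"x": 1,"y": 1,"z": 108,"rx": 0,"ry": 0,"rz": 0}])

```text
t: 24.0
ee_pos: [0.4314, -0.1106, 0.0428]
eef_rot: [1.785, 2.583, 0.001]
force: [0.2, 0.7, 0.1]
finger_gap: 0.0385
gripper_force: 0.0
```

Call:
drive_tool(series=[{"x": 0,"y": 0,"z": 0,"rx": 0,"ry": 0,"rz": 0},{"x": 0,"y": 0,"z": 0,"rx": 0,"ry": 0,"rz": 0},{"x": 0,"y": 0,"z": 0,"rx": 0,"ry": 0,"rz": 0},{"x": 0,"y": 0,"z": 0,"rx": 0,"ry": 0,"rz": 0},{"x": 0,"y": 0,"z": 0,"rx": 0,"ry": 0,"rz": 0},{"x": 0,"y": 0,"z": -10,"rx": 0,"ry": 0,"rz": 0},{"x": 0,"y": 0,"z": -60,"rx": 0,"ry": 0,"rz": 0},{"x": 0,"y": 0,"z": -108,"rx": 0,"ry": 0,"rz": 0},{"x": 0,"y": 0,"z": -108,"rx": 0,"ry": 0,"rz": 0}], jaw=0)

```text
t: 24.9
ee_pos: [0.4346, -0.1117, 0.1575]
eef_rot: [1.778, 2.574, 0.004]
force: [0.4, -1.5, 0.5]
finger_gap: 0.0169
gripper_force: 31.0
```

Call:
drive_tool(series=[{"x": -25,"y": 1,"z": 0,"rx": 0,"ry": 0,"rz": -8},{"x": -50,"y": 3,"z": 0,"rx": 0,"ry": 0,"rz": -16},{"x": -75,"y": 4,"z": 0,"rx": 0,"ry": 0,"rz": -24},{"x": -100,"y": 6,"z": 0,"rx": 0,"ry": 0,"rz": -32},{"x": -125,"y": 7,"z": 0,"rx": 0,"ry": 0,"rz": -40},{"x": -150,"y": 9,"z": 0,"rx": 0,"ry": 0,"rz": -48},{"x": -175,"y": 10,"z": 0,"rx": 0,"ry": 0,"rz": -56},{"x": -200,"y": 12,"z": 0,"rx": 0,"ry": 0,"rz": -64},{"x": -225,"y": 13,"z": 0,"rx": 0,"ry": 0,"rz": -72},{"x": -252.6,"y": 14.6,"z": 0,"rx": 0,"ry": 0,"rz": -80.2},{"x": -252.6,"y": 14.6,"z": 0,"rx": 0,"ry": 0,"rz": -80.2},{"x": -252.6,"y": 14.6,"z": 0,"rx": 0,"ry": 0,"rz": -80.2}])

```text
t: 26.1
ee_pos: [0.533, -0.3409, 0.1487]
eef_rot: [0.296, -3.126, -0.003]
force: [0.2, 0.5, -0.1]
finger_gap: 0.0169
gripper_force: 31.0
```

Call:
drive_tool(series=[{"x": 0,"y": 0,"z": 0,"rx": 0,"ry": 0,"rz": 0},{"x": 0,"y": 0,"z": 0,"rx": 0,"ry": 0,"rz": 0},{"x": 0,"y": 0,"z": 0,"rx": 0,"ry": 0,"rz": 0},{"x": 0,"y": 0,"z": 0,"rx": 0,"ry": 0,"rz": 0}])

```text
t: 26.5
ee_pos: [0.5335, -0.3406, 0.15]
eef_rot: [-0.3, 3.127, -0.0]
force: [-0.5, -0.1, -0.5]
finger_gap: 0.0172
gripper_force: 31.0
```

```bash
python3 - <<'E'
from meas import *
print(adapters(cam("top")))
x,y,w=.4855,-.1015,1; S=slot("L",2); s=slot("S",0)
legs([(S[0],S[1],.028,TY+90),(S[0],S[1],.15,TY+90),(x,y,.15,w),(x,y,.0405,w),(x,y,.15,w),(s[0],s[1],.15,TY+90)])
E
```

```text
[(384.0, 26.9, 13.7, 484.0, 5.1, -46.8), (386.0, 27.6, 14.4, 488.6, -50.4, 53.2), (434.5, 27.1, 15.0, 485.5, -101.5, -89.2), (1222.0, 37.8, 37.4, 402.7, -134.5, -85.0)]
now [ 0.5335 -0.3407  0.15  ] gap 0.0172 t 26.6
shift [  0.8  -0.7 122. ] rv [-0.  0.  0.] q6 -50
shift [   0.    0. -122.] rv [0. 0. 0.] q6 -50
shift [  1.1 244.7   0. ] rv [ -0.    0.  -80.1] q6 -109
shift [  0.    0.  109.5] rv [0. 0. 0.] q6 -109
shift [   0.     0.  -109.5] rv [0. 0. 0.] q6 -109
shift [205.   88.9   0. ] rv [-0.  -0.  80.1] q6 -55
```

Two of the small adapters' yaws from the box fit are ambiguous, so I'll check them with moments. First I'll place this adapter.

Call:
drive_tool(series=[{"x": 1,"y": -1,"z": 45,"rx": 0,"ry": 0,"rz": 0},{"x": 1,"y": -1,"z": 90,"rx": 0,"ry": 0,"rz": 0},{"x": 1,"y": -1,"z": 110,"rx": 0,"ry": 0,"rz": 0},{"x": 1,"y": -1,"z": 118,"rx": 0,"ry": 0,"rz": 0},{"x": 1,"y": -1,"z": 122,"rx": 0,"ry": 0,"rz": 0},{"x": 1,"y": -1,"z": 122,"rx": 0,"ry": 0,"rz": 0},{"x": 1,"y": -1,"z": 122,"rx": 0,"ry": 0,"rz": 0},{"x": 1,"y": -1,"z": 122,"rx": 0,"ry": 0,"rz": 0}])

```text
t: 27.35
ee_pos: [0.5339, -0.3432, 0.0296]
eef_rot: [-0.299, 3.125, -0.004]
force: [0.1, 0.6, -0.5]
finger_gap: 0.017
gripper_force: 31.0
```

Call:
drive_tool(series=[{"x": 0,"y": 0,"z": 0,"rx": 0,"ry": 0,"rz": 0},{"x": 0,"y": 0,"z": 0,"rx": 0,"ry": 0,"rz": 0},{"x": 0,"y": 0,"z": 0,"rx": 0,"ry": 0,"rz": 0},{"x": 0,"y": 0,"z": 0,"rx": 0,"ry": 0,"rz": 0},{"x": 0,"y": 0,"z": -20,"rx": 0,"ry": 0,"rz": 0},{"x": 0,"y": 0,"z": -60,"rx": 0,"ry": 0,"rz": 0},{"x": 0,"y": 0,"z": -110,"rx": 0,"ry": 0,"rz": 0},{"x": 0,"y": 0,"z": -122,"rx": 0,"ry": 0,"rz": 0},{"x": 0,"y": 0,"z": -122,"rx": 0,"ry": 0,"rz": 0},{"x": 0,"y": 0,"z": -122,"rx": 0,"ry": 0,"rz": 0},{"x": 0,"y": 0,"z": -122,"rx": 0,"ry": 0,"rz": 0}], jaw=0.4)

```text
t: 28.45
ee_pos: [0.5315, -0.3413, 0.1467]
eef_rot: [0.299, -3.124, -0.005]
force: [0.3, 0.0, -0.6]
finger_gap: 0.0339
gripper_force: 0.0
```

```bash
cat > small.py <<'E'
from meas import *
def small(c, z=.027):
    o=[]
    f=c["frame"]; g=cv2.cvtColor(f,cv2.COLOR_RGB2GRAY); B=np.array([.455,-.052]); a=np.radians(5)
    M=np.array([[np.cos(a),-np.sin(a)],[np.sin(a),np.cos(a)]])
    poly=np.array([proj(c,[*(B+M@np.array(p)),.03]) for p in((0,-.09),(.07,-.09),(.07,.09),(0,.09))])
    roi=np.zeros_like(g); cv2.fillPoly(roi,[np.int32(poly+.5)],255)
    m=((g>85)&(roi>0)).astype(np.uint8)*255
    for k in cv2.findContours(m,0,1)[0]:
        if cv2.contourArea(k)<8: continue
        q=np.zeros_like(m); cv2.drawContours(q,[k],-1,255,-1); v,u=np.nonzero(q)
        w=np.array([onz(c,i,j,z)[:2] for i,j in zip(u,v)]); mu,ev,_=cv2.PCACompute2(w,None)
        t=(w-mu)@ev[0]; mid=mu[0]+ev[0]*(t.max()+t.min())/2
        o.append((len(u),mid.round(4),round(np.degrees(np.arctan2(ev[0,1],ev[0,0]))%180,1),round(float(np.ptp(t)*1000),1)))
    return o
E
python3 - <<'E'
from small import *
for r in small(cam("top")): print(r)
E
```

```text
(28, array([ 0.4869, -0.1019]), np.float64(76.7), 27.9)
(27, array([ 0.4881, -0.0498]), np.float64(61.5), 26.7)
(27, array([0.4847, 0.0055]), np.float64(127.4), 25.6)
```

```bash
python3 - <<'E'
from h import *
x,y,w=.4863,-.1018,-13.3; s=slot("S",0)
legs([(x,y,.15,w),(x,y,.0405,w),(x,y,.15,w),(s[0],s[1],.15,TY+90)])
E
```

```text
now [ 0.5314 -0.3412  0.1465] gap 0.0343 t 28.5
shift [ -1.1 243.7  -2.5] rv [  0.3  -0.  -65.8] q6 -95
shift [  0.    0.  109.5] rv [0. 0. 0.] q6 -95
shift [   0.     0.  -109.5] rv [0. 0. 0.] q6 -95
shift [220.6  36.4   0. ] rv [ 0.   0.  65.8] q6 -55
```

Call:
drive_tool(series=[{"x": 0,"y": 27,"z": 0,"rx": 0,"ry": 0,"rz": -8},{"x": 0,"y": 57,"z": 0,"rx": 0,"ry": 0,"rz": -16},{"x": 0,"y": 87,"z": 0,"rx": 0,"ry": 0,"rz": -24},{"x": -1,"y": 117,"z": 0,"rx": 0,"ry": 0,"rz": -32},{"x": -1,"y": 147,"z": 0,"rx": 0,"ry": 0,"rz": -40},{"x": -1,"y": 177,"z": 0,"rx": 0,"ry": 0,"rz": -48},{"x": -1,"y": 207,"z": 0,"rx": 0,"ry": 0,"rz": -56},{"x": -1,"y": 237,"z": 0,"rx": 0,"ry": 0,"rz": -64},{"x": -1,"y": 244,"z": 0,"rx": 0,"ry": 0,"rz": -65.8},{"x": -1,"y": 244,"z": 0,"rx": 0,"ry": 0,"rz": -65.8},{"x": -1,"y": 244,"z": 0,"rx": 0,"ry": 0,"rz": -65.8},{"x": -1,"y": 244,"z": 0,"rx": 0,"ry": 0,"rz": -65.8}])

```text
t: 29.7
ee_pos: [0.4875, -0.1036, 0.1492]
eef_rot: [1.947, -2.465, -0.0]
force: [0.6, 0.2, 0.7]
finger_gap: 0.034
gripper_force: 0.0
```

Call:
drive_tool(series=[{"x": 0,"y": 0,"z": 0,"rx": 0,"ry": 0,"rz": 0},{"x": 0,"y": 0,"z": 0,"rx": 0,"ry": 0,"rz": 0},{"x": 0,"y": 0,"z": 0,"rx": 0,"ry": 0,"rz": 0}])

```text
t: 30.0
ee_pos: [0.4875, -0.103, 0.1497]
eef_rot: [-1.949, 2.464, -0.0]
force: [0.2, 0.8, 0.5]
finger_gap: 0.0341
gripper_force: 0.0
```

```bash
python3 - <<'E'
from h import *
x,y,w=.4863,-.1018,-13.3; s=slot("S",0)
legs([(x,y,.0405,w),(x,y,.15,w),(s[0],s[1],.15,TY+90)])
E
```

```text
now [ 0.4875 -0.103   0.1497] gap 0.0341 t 30.0
shift [ -0.9   1.5 109.2] rv [-0. -0. -0.] q6 -96
shift [   0.     0.  -109.5] rv [0. 0. 0.] q6 -96
shift [220.6  36.4   0. ] rv [ 0.   0.  65.8] q6 -56
```

Call:
drive_tool(series=[{"x": -1,"y": 1.5,"z": 40,"rx": 0,"ry": 0,"rz": 0},{"x": -1,"y": 1.5,"z": 80,"rx": 0,"ry": 0,"rz": 0},{"x": -1,"y": 1.5,"z": 98,"rx": 0,"ry": 0,"rz": 0},{"x": -1,"y": 1.5,"z": 110,"rx": 0,"ry": 0,"rz": 0},{"x": -1,"y": 1.5,"z": 110,"rx": 0,"ry": 0,"rz": 0},{"x": -1,"y": 1.5,"z": 110,"rx": 0,"ry": 0,"rz": 0},{"x": -1,"y": 1.5,"z": 110,"rx": 0,"ry": 0,"rz": 0},{"x": -1,"y": 1.5,"z": 110,"rx": 0,"ry": 0,"rz": 0}])

```text
t: 30.8
ee_pos: [0.4876, -0.1017, 0.0414]
eef_rot: [-1.949, 2.462, -0.004]
force: [0.1, -0.7, 1.2]
finger_gap: 0.0344
gripper_force: 0.0
```

Call:
drive_tool(series=[{"x": 0,"y": 0,"z": 0,"rx": 0,"ry": 0,"rz": 0},{"x": 0,"y": 0,"z": 0,"rx": 0,"ry": 0,"rz": 0},{"x": 0,"y": 0,"z": 0,"rx": 0,"ry": 0,"rz": 0},{"x": 0,"y": 0,"z": 0,"rx": 0,"ry": 0,"rz": 0},{"x": 0,"y": 0,"z": 0,"rx": 0,"ry": 0,"rz": 0},{"x": 0,"y": 0,"z": 0,"rx": 0,"ry": 0,"rz": 0}], jaw=0)

```text
t: 31.4
ee_pos: [0.4869, -0.1014, 0.0406]
eef_rot: [-1.949, 2.462, -0.002]
force: [0.2, 0.1, 6.3]
finger_gap: 0.0104
gripper_force: 31.5
```

Call:
drive_tool(series=[{"x": 0,"y": 0,"z": -10,"rx": 0,"ry": 0,"rz": 0},{"x": 0,"y": 0,"z": -60,"rx": 0,"ry": 0,"rz": 0},{"x": 0,"y": 0,"z": -110,"rx": 0,"ry": 0,"rz": 0},{"x": 0,"y": 0,"z": -110,"rx": 0,"ry": 0,"rz": 0}])

```text
t: 31.8
ee_pos: [0.4905, -0.1027, 0.1579]
eef_rot: [-1.945, 2.457, -0.018]
force: [1.3, -0.3, -0.4]
finger_gap: 0.0099
gripper_force: 30.8
```

Call:
drive_tool(series=[{"x": 27,"y": 4,"z": 0,"rx": 0,"ry": 0,"rz": 8},{"x": 54,"y": 9,"z": 0,"rx": 0,"ry": 0,"rz": 16},{"x": 81,"y": 13,"z": 0,"rx": 0,"ry": 0,"rz": 24},{"x": 108,"y": 18,"z": 0,"rx": 0,"ry": 0,"rz": 32},{"x": 135,"y": 22,"z": 0,"rx": 0,"ry": 0,"rz": 40},{"x": 162,"y": 27,"z": 0,"rx": 0,"ry": 0,"rz": 48},{"x": 189,"y": 31,"z": 0,"rx": 0,"ry": 0,"rz": 56},{"x": 216,"y": 36,"z": 0,"rx": 0,"ry": 0,"rz": 64},{"x": 220.6,"y": 36.4,"z": 0,"rx": 0,"ry": 0,"rz": 65.8},{"x": 220.6,"y": 36.4,"z": 0,"rx": 0,"ry": 0,"rz": 65.8},{"x": 220.6,"y": 36.4,"z": 0,"rx": 0,"ry": 0,"rz": 65.8},{"x": 220.6,"y": 36.4,"z": 0,"rx": 0,"ry": 0,"rz": 65.8}])

```text
t: 33.0
ee_pos: [0.4005, -0.3064, 0.1495]
eef_rot: [0.303, -3.127, -0.001]
force: [0.1, 0.7, -0.9]
finger_gap: 0.0102
gripper_force: 30.8
```

Call:
drive_tool(series=[{"x": 0,"y": 0,"z": 0,"rx": 0,"ry": 0,"rz": 0},{"x": 0,"y": 0,"z": 0,"rx": 0,"ry": 0,"rz": 0}])

```text
t: 33.2
ee_pos: [0.4005, -0.3069, 0.1497]
eef_rot: [-0.302, 3.127, 0.0]
force: [-0.4, 0.3, -0.6]
finger_gap: 0.0103
gripper_force: 30.8
```

```bash
python3 - <<'E'
from small import *
c=cam("top"); print(small(c))
s=slot("S",0); x,y,w=.4883,-.0500,-28.5; S=slot("S",1)
legs([(s[0],s[1],.0255,TY+90),(s[0],s[1],.15,TY+90),(x,y,.15,w),(x,y,.0405,w),(x,y,.15,w),(S[0],S[1],.15,TY+90)])
E
```

```text
[(27, array([ 0.4881, -0.0498]), np.float64(61.5), 26.7), (27, array([0.4847, 0.0055]), np.float64(127.4), 25.6)]
now [ 0.4005 -0.307   0.1497] gap 0.0101 t 33.2
shift [  0.5  -1.  124.2] rv [-0.   0.   0.1] q6 -56
shift [   0.     0.  -124.5] rv [0. 0. 0.] q6 -56
shift [-135.4  236.7    0. ] rv [  0.    0.  -50.6] q6 -75
shift [  0.    0.  109.5] rv [0. 0. 0.] q6 -75
shift [   0.     0.  -109.5] rv [0. 0. 0.] q6 -75
shift [229.5 -93.6   0. ] rv [ 0.   0.  50.6] q6 -51
```

Call:
drive_tool(series=[{"x": 0.5,"y": -1,"z": 45,"rx": 0,"ry": 0,"rz": 0},{"x": 0.5,"y": -1,"z": 90,"rx": 0,"ry": 0,"rz": 0},{"x": 0.5,"y": -1,"z": 110,"rx": 0,"ry": 0,"rz": 0},{"x": 0.5,"y": -1,"z": 119,"rx": 0,"ry": 0,"rz": 0},{"x": 0.5,"y": -1,"z": 124,"rx": 0,"ry": 0,"rz": 0},{"x": 0.5,"y": -1,"z": 124,"rx": 0,"ry": 0,"rz": 0},{"x": 0.5,"y": -1,"z": 124,"rx": 0,"ry": 0,"rz": 0},{"x": 0.5,"y": -1,"z": 124,"rx": 0,"ry": 0,"rz": 0}])

```text
t: 34.05
ee_pos: [0.401, -0.3097, 0.0275]
eef_rot: [-0.299, 3.125, -0.004]
force: [-0.5, -0.1, 0.4]
finger_gap: 0.0101
gripper_force: 30.8
```

Call:
drive_tool(series=[{"x": 0,"y": 0,"z": 0,"rx": 0,"ry": 0,"rz": 0},{"x": 0,"y": 0,"z": 0,"rx": 0,"ry": 0,"rz": 0},{"x": 0,"y": 0,"z": 0,"rx": 0,"ry": 0,"rz": 0},{"x": 0,"y": 0,"z": 0,"rx": 0,"ry": 0,"rz": 0},{"x": 0,"y": 0,"z": -20,"rx": 0,"ry": 0,"rz": 0},{"x": 0,"y": 0,"z": -60,"rx": 0,"ry": 0,"rz": 0},{"x": 0,"y": 0,"z": -110,"rx": 0,"ry": 0,"rz": 0},{"x": 0,"y": 0,"z": -124,"rx": 0,"ry": 0,"rz": 0},{"x": 0,"y": 0,"z": -124,"rx": 0,"ry": 0,"rz": 0}], jaw=0.36)

```text
t: 34.95
ee_pos: [0.4017, -0.3105, 0.1535]
eef_rot: [-0.299, 3.122, -0.009]
force: [-0.1, -0.7, -0.7]
finger_gap: 0.0309
gripper_force: 0.0
```

Call:
drive_tool(series=[{"x": -16,"y": 28,"z": 0,"rx": 0,"ry": 0,"rz": -6},{"x": -35,"y": 61,"z": 0,"rx": 0,"ry": 0,"rz": -13},{"x": -54,"y": 94,"z": 0,"rx": 0,"ry": 0,"rz": -20},{"x": -73,"y": 128,"z": 0,"rx": 0,"ry": 0,"rz": -27},{"x": -92,"y": 161,"z": 0,"rx": 0,"ry": 0,"rz": -34},{"x": -111,"y": 194,"z": 0,"rx": 0,"ry": 0,"rz": -41},{"x": -130,"y": 227,"z": 0,"rx": 0,"ry": 0,"rz": -48},{"x": -135.4,"y": 236.7,"z": 0,"rx": 0,"ry": 0,"rz": -50.6},{"x": -135.4,"y": 236.7,"z": 0,"rx": 0,"ry": 0,"rz": -50.6},{"x": -135.4,"y": 236.7,"z": 0,"rx": 0,"ry": 0,"rz": -50.6},{"x": -135.4,"y": 236.7,"z": 0,"rx": 0,"ry": 0,"rz": -50.6},{"x": -135.4,"y": 236.7,"z": 0,"rx": 0,"ry": 0,"rz": -50.6}])

```text
t: 36.15
ee_pos: [0.4876, -0.0517, 0.1494]
eef_rot: [1.603, -2.701, -0.0]
force: [0.2, -0.5, 0.2]
finger_gap: 0.031
gripper_force: 0.0
```

Call:
drive_tool(series=[{"x": 0,"y": 0,"z": 0,"rx": 0,"ry": 0,"rz": 0},{"x": 0,"y": 0,"z": 0,"rx": 0,"ry": 0,"rz": 0},{"x": 0,"y": 0,"z": 0,"rx": 0,"ry": 0,"rz": 0}])

```text
t: 36.45
ee_pos: [0.4879, -0.0509, 0.1498]
eef_rot: [-1.606, 2.7, -0.0]
force: [-0.6, 0.0, -0.3]
finger_gap: 0.0307
gripper_force: 0.0
```

```bash
python3 - <<'E'
from h import *
x,y,w=.4883,-.0500,-28.5; S=slot("S",1)
legs([(x,y,.0405,w),(x,y,.15,w),(S[0],S[1],.15,TY+90)])
cam("top","t7.png")
f=cv2.imread("pics/t7.png")[160:260,290:380]; cv2.imwrite("pics/p7.png",cv2.resize(f,(540,600),interpolation=2))
E
```

```text
now [ 0.4879 -0.0509  0.1498] gap 0.0307 t 36.5
shift [-9.000e-01  1.000e-01  1.093e+02] rv [-0.  0. -0.] q6 -75
shift [   0.     0.  -109.5] rv [0. 0. 0.] q6 -75
shift [229.5 -93.6   0. ] rv [ 0.   0.  50.6] q6 -51
```

View pics/p7.png

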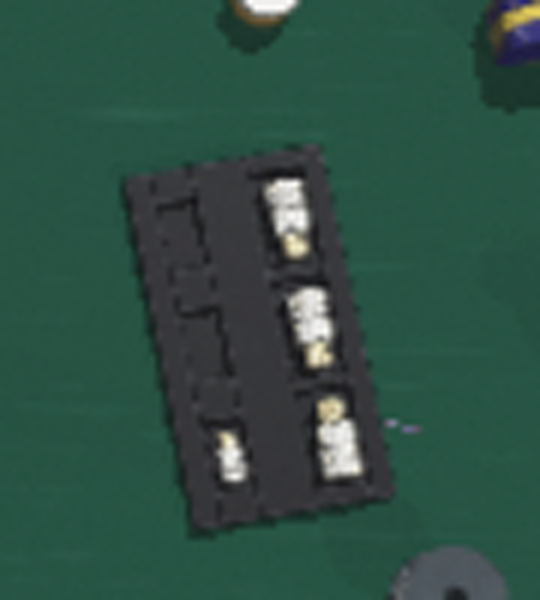

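All three large adapters and one small one lie in their compartments, at crop (290,215), (312,325), (338,435) and (231,455). I'll go on to the second small one.

Call:
drive_tool(series=[{"x": -1,"y": 0,"z": 40,"rx": 0,"ry": 0,"rz": 0},{"x": -1,"y": 0,"z": 80,"rx": 0,"ry": 0,"rz": 0},{"x": -1,"y": 0,"z": 98,"rx": 0,"ry": 0,"rz": 0},{"x": -1,"y": 0,"z": 110,"rx": 0,"ry": 0,"rz": 0},{"x": -1,"y": 0,"z": 110,"rx": 0,"ry": 0,"rz": 0},{"x": -1,"y": 0,"z": 110,"rx": 0,"ry": 0,"rz": 0},{"x": -1,"y": 0,"z": 110,"rx": 0,"ry": 0,"rz": 0},{"x": -1,"y": 0,"z": 110,"rx": 0,"ry": 0,"rz": 0}])

```text
t: 37.3
ee_pos: [0.4899, -0.05, 0.0414]
eef_rot: [-1.606, 2.697, -0.004]
force: [-0.7, -0.0, 0.1]
finger_gap: 0.0307
gripper_force: 0.0
```

Call:
drive_tool(series=[{"x": 0,"y": 0,"z": 0,"rx": 0,"ry": 0,"rz": 0},{"x": 0,"y": 0,"z": 0,"rx": 0,"ry": 0,"rz": 0},{"x": 0,"y": 0,"z": 0,"rx": 0,"ry": 0,"rz": 0},{"x": 0,"y": 0,"z": 0,"rx": 0,"ry": 0,"rz": 0},{"x": 0,"y": 0,"z": 0,"rx": 0,"ry": 0,"rz": 0},{"x": 0,"y": 0,"z": 0,"rx": 0,"ry": 0,"rz": 0}], jaw=0)

```text
t: 37.9
ee_pos: [0.4893, -0.0498, 0.0407]
eef_rot: [-1.606, 2.698, -0.002]
force: [0.0, 0.3, 5.5]
finger_gap: 0.01
gripper_force: 30.9
```

Call:
drive_tool(series=[{"x": 0,"y": 0,"z": -10,"rx": 0,"ry": 0,"rz": 0},{"x": 0,"y": 0,"z": -60,"rx": 0,"ry": 0,"rz": 0},{"x": 0,"y": 0,"z": -110,"rx": 0,"ry": 0,"rz": 0},{"x": 0,"y": 0,"z": -110,"rx": 0,"ry": 0,"rz": 0}])

```text
t: 38.3
ee_pos: [0.4928, -0.0507, 0.1578]
eef_rot: [-1.602, 2.691, -0.015]
force: [1.3, -0.4, 0.6]
finger_gap: 0.0099
gripper_force: 30.2
```

Call:
drive_tool(series=[{"x": 27,"y": -11,"z": 0,"rx": 0,"ry": 0,"rz": 6},{"x": 59,"y": -24,"z": 0,"rx": 0,"ry": 0,"rz": 13},{"x": 91,"y": -37,"z": 0,"rx": 0,"ry": 0,"rz": 20},{"x": 123,"y": -50,"z": 0,"rx": 0,"ry": 0,"rz": 27},{"x": 155,"y": -63,"z": 0,"rx": 0,"ry": 0,"rz": 34},{"x": 187,"y": -76,"z": 0,"rx": 0,"ry": 0,"rz": 41},{"x": 219,"y": -89,"z": 0,"rx": 0,"ry": 0,"rz": 48},{"x": 229.5,"y": -93.6,"z": 0,"rx": 0,"ry": 0,"rz": 50.6},{"x": 229.5,"y": -93.6,"z": 0,"rx": 0,"ry": 0,"rz": 50.6},{"x": 229.5,"y": -93.6,"z": 0,"rx": 0,"ry": 0,"rz": 50.6},{"x": 229.5,"y": -93.6,"z": 0,"rx": 0,"ry": 0,"rz": 50.6},{"x": 229.5,"y": -93.6,"z": 0,"rx": 0,"ry": 0,"rz": 50.6}])

```text
t: 39.5
ee_pos: [0.4615, -0.2947, 0.1497]
eef_rot: [-0.303, 3.127, 0.001]
force: [-0.7, 0.3, 0.8]
finger_gap: 0.01
gripper_force: 30.2
```

Call:
drive_tool(series=[{"x": 0,"y": 0,"z": 0,"rx": 0,"ry": 0,"rz": 0},{"x": 0,"y": 0,"z": 0,"rx": 0,"ry": 0,"rz": 0}])

```text
t: 39.7
ee_pos: [0.4615, -0.2954, 0.1498]
eef_rot: [-0.301, 3.127, -0.0]
force: [-0.9, -0.3, -1.3]
finger_gap: 0.0102
gripper_force: 30.2
```

```bash
python3 - <<'E'
from small import *
c=cam("top"); print(small(c))
s=slot("S",1); x,y,w=.4845,.0055,37.4; S=slot("S",2)
legs([(s[0],s[1],.0255,TY+90),(s[0],s[1],.15,TY+90),(x,y,.15,w),(x,y,.0405,w),(x,y,.15,w),(S[0],S[1],.15,TY+90)])
E
```

```text
[(27, array([0.4847, 0.0055]), np.float64(127.4), 25.6)]
now [ 0.4614 -0.2956  0.1498] gap 0.0097 t 39.8
shift [  0.5  -0.7 124.3] rv [-0.   0.   0.1] q6 -51
shift [   0.     0.  -124.5] rv [0. 0. 0.] q6 -51
shift [-80.1 292.    0. ] rv [ 0.   0.  63.5] q6 46
shift [  0.    0.  109.5] rv [0. 0. 0.] q6 46
shift [   0.     0.  -109.5] rv [0. 0. 0.] q6 46
shift [-253.2 -146.5    0. ] rv [  0.    0.  -63.5] q6 -47
```

Call:
drive_tool(series=[{"x": 0.5,"y": -1,"z": 45,"rx": 0,"ry": 0,"rz": 0},{"x": 0.5,"y": -1,"z": 90,"rx": 0,"ry": 0,"rz": 0},{"x": 0.5,"y": -1,"z": 110,"rx": 0,"ry": 0,"rz": 0},{"x": 0.5,"y": -1,"z": 119,"rx": 0,"ry": 0,"rz": 0},{"x": 0.5,"y": -1,"z": 124,"rx": 0,"ry": 0,"rz": 0},{"x": 0.5,"y": -1,"z": 124,"rx": 0,"ry": 0,"rz": 0},{"x": 0.5,"y": -1,"z": 124,"rx": 0,"ry": 0,"rz": 0},{"x": 0.5,"y": -1,"z": 124,"rx": 0,"ry": 0,"rz": 0}])

```text
t: 40.55
ee_pos: [0.4622, -0.2981, 0.0276]
eef_rot: [-0.299, 3.125, -0.004]
force: [-0.2, -0.9, -0.1]
finger_gap: 0.0098
gripper_force: 30.2
```

Call:
drive_tool(series=[{"x": 0,"y": 0,"z": 0,"rx": 0,"ry": 0,"rz": 0},{"x": 0,"y": 0,"z": 0,"rx": 0,"ry": 0,"rz": 0},{"x": 0,"y": 0,"z": 0,"rx": 0,"ry": 0,"rz": 0},{"x": 0,"y": 0,"z": 0,"rx": 0,"ry": 0,"rz": 0},{"x": 0,"y": 0,"z": -20,"rx": 0,"ry": 0,"rz": 0},{"x": 0,"y": 0,"z": -60,"rx": 0,"ry": 0,"rz": 0},{"x": 0,"y": 0,"z": -110,"rx": 0,"ry": 0,"rz": 0},{"x": 0,"y": 0,"z": -124,"rx": 0,"ry": 0,"rz": 0},{"x": 0,"y": 0,"z": -124,"rx": 0,"ry": 0,"rz": 0}], jaw=0.36)

```text
t: 41.45
ee_pos: [0.463, -0.2988, 0.1538]
eef_rot: [-0.299, 3.122, -0.009]
force: [0.1, -0.2, -0.8]
finger_gap: 0.0308
gripper_force: 0.0
```

Call:
drive_tool(series=[{"x": -10,"y": 36,"z": 0,"rx": 0,"ry": 0,"rz": 7},{"x": -20,"y": 73,"z": 0,"rx": 0,"ry": 0,"rz": 15},{"x": -30,"y": 109,"z": 0,"rx": 0,"ry": 0,"rz": 23},{"x": -40,"y": 146,"z": 0,"rx": 0,"ry": 0,"rz": 31},{"x": -50,"y": 182,"z": 0,"rx": 0,"ry": 0,"rz": 39},{"x": -60,"y": 219,"z": 0,"rx": 0,"ry": 0,"rz": 47},{"x": -70,"y": 255,"z": 0,"rx": 0,"ry": 0,"rz": 55},{"x": -80,"y": 292,"z": 0,"rx": 0,"ry": 0,"rz": 63.5},{"x": -80,"y": 292,"z": 0,"rx": 0,"ry": 0,"rz": 63.5},{"x": -80,"y": 292,"z": 0,"rx": 0,"ry": 0,"rz": 63.5},{"x": -80,"y": 292,"z": 0,"rx": 0,"ry": 0,"rz": 63.5},{"x": -80,"y": 292,"z": 0,"rx": 0,"ry": 0,"rz": 63.5}])

```text
t: 42.65
ee_pos: [0.4838, 0.0037, 0.1489]
eef_rot: [-1.392, -2.815, 0.001]
force: [0.1, -0.4, -0.4]
finger_gap: 0.0306
gripper_force: 0.0
```

Call:
drive_tool(series=[{"x": 0,"y": 0,"z": 0,"rx": 0,"ry": 0,"rz": 0},{"x": 0,"y": 0,"z": 0,"rx": 0,"ry": 0,"rz": 0},{"x": 0,"y": 0,"z": 0,"rx": 0,"ry": 0,"rz": 0}])

```text
t: 42.95
ee_pos: [0.4842, 0.0042, 0.1498]
eef_rot: [1.392, 2.816, 0.0]
force: [-0.4, -0.8, -0.3]
finger_gap: 0.0308
gripper_force: 0.0
```

```bash
python3 - <<'E'
from h import *
x,y,w=.4845,.0055,37.4; S=slot("S",2)
legs([(x,y,.0405,w),(x,y,.15,w),(S[0],S[1],.15,TY+90)])
E
```

```text
now [0.4842 0.0042 0.1498] gap 0.0308 t 43.0
shift [  0.8   1.  109.3] rv [ 0.  0. -0.] q6 45
shift [   0.     0.  -109.5] rv [0. 0. 0.] q6 45
shift [-253.2 -146.5    0. ] rv [  0.    0.  -63.5] q6 -47
```

Call:
drive_tool(series=[{"x": 1,"y": 1,"z": 40,"rx": 0,"ry": 0,"rz": 0},{"x": 1,"y": 1,"z": 80,"rx": 0,"ry": 0,"rz": 0},{"x": 1,"y": 1,"z": 98,"rx": 0,"ry": 0,"rz": 0},{"x": 1,"y": 1,"z": 110,"rx": 0,"ry": 0,"rz": 0},{"x": 1,"y": 1,"z": 110,"rx": 0,"ry": 0,"rz": 0},{"x": 1,"y": 1,"z": 110,"rx": 0,"ry": 0,"rz": 0},{"x": 1,"y": 1,"z": 110,"rx": 0,"ry": 0,"rz": 0},{"x": 1,"y": 1,"z": 110,"rx": 0,"ry": 0,"rz": 0}])

```text
t: 43.75
ee_pos: [0.486, 0.006, 0.0415]
eef_rot: [1.39, 2.814, 0.002]
force: [-0.6, 0.1, -0.3]
finger_gap: 0.0306
gripper_force: 0.0
```

Call:
drive_tool(series=[{"x": 0,"y": 0,"z": 0,"rx": 0,"ry": 0,"rz": 0},{"x": 0,"y": 0,"z": 0,"rx": 0,"ry": 0,"rz": 0},{"x": 0,"y": 0,"z": 0,"rx": 0,"ry": 0,"rz": 0},{"x": 0,"y": 0,"z": 0,"rx": 0,"ry": 0,"rz": 0},{"x": 0,"y": 0,"z": 0,"rx": 0,"ry": 0,"rz": 0},{"x": 0,"y": 0,"z": 0,"rx": 0,"ry": 0,"rz": 0}], jaw=0)

```text
t: 44.35
ee_pos: [0.4853, 0.0061, 0.0408]
eef_rot: [1.39, 2.815, 0.001]
force: [0.4, 0.4, 5.6]
finger_gap: 0.0101
gripper_force: 30.8
```

Call:
drive_tool(series=[{"x": 0,"y": 0,"z": -10,"rx": 0,"ry": 0,"rz": 0},{"x": 0,"y": 0,"z": -60,"rx": 0,"ry": 0,"rz": 0},{"x": 0,"y": 0,"z": -110,"rx": 0,"ry": 0,"rz": 0},{"x": 0,"y": 0,"z": -110,"rx": 0,"ry": 0,"rz": 0}])

```text
t: 44.75
ee_pos: [0.4888, 0.0056, 0.1578]
eef_rot: [1.385, 2.805, 0.007]
force: [1.5, -0.7, 0.3]
finger_gap: 0.0098
gripper_force: 30.2
```

Call:
drive_tool(series=[{"x": -31,"y": -18,"z": 0,"rx": 0,"ry": 0,"rz": -7},{"x": -63,"y": -36,"z": 0,"rx": 0,"ry": 0,"rz": -15},{"x": -95,"y": -55,"z": 0,"rx": 0,"ry": 0,"rz": -23},{"x": -127,"y": -73,"z": 0,"rx": 0,"ry": 0,"rz": -31},{"x": -158,"y": -91,"z": 0,"rx": 0,"ry": 0,"rz": -39},{"x": -190,"y": -110,"z": 0,"rx": 0,"ry": 0,"rz": -47},{"x": -222,"y": -128,"z": 0,"rx": 0,"ry": 0,"rz": -55},{"x": -253.2,"y": -146.5,"z": 0,"rx": 0,"ry": 0,"rz": -63.5},{"x": -253.2,"y": -146.5,"z": 0,"rx": 0,"ry": 0,"rz": -63.5},{"x": -253.2,"y": -146.5,"z": 0,"rx": 0,"ry": 0,"rz": -63.5},{"x": -253.2,"y": -146.5,"z": 0,"rx": 0,"ry": 0,"rz": -63.5},{"x": -253.2,"y": -146.5,"z": 0,"rx": 0,"ry": 0,"rz": -63.5}])

```text
t: 45.95
ee_pos: [0.5218, -0.2826, 0.1496]
eef_rot: [0.301, -3.127, -0.001]
force: [0.4, 0.1, 0.5]
finger_gap: 0.0099
gripper_force: 30.2
```

Call:
drive_tool(series=[{"x": 0,"y": 0,"z": 0,"rx": 0,"ry": 0,"rz": 0},{"x": 0,"y": 0,"z": 0,"rx": 0,"ry": 0,"rz": 0}])

```text
t: 46.15
ee_pos: [0.522, -0.2831, 0.1499]
eef_rot: [-0.301, 3.127, -0.0]
force: [-0.4, -0.2, -0.1]
finger_gap: 0.0102
gripper_force: 30.2
```

```bash
python3 - <<'E'
from small import *
c=cam("top","t8.png"); print(small(c))
s=slot("S",2)
legs([(s[0],s[1],.0255,TY+90),(s[0],s[1],.15,TY+90),(s[0]-.1,s[1]+.12,.25,5)])
E
```

```text
[]
now [ 0.522  -0.2833  0.1499] gap 0.01 t 46.2
shift [  0.4  -1.3 124.4] rv [-0.   0.   0.1] q6 -46
shift [   0.     0.  -124.5] rv [0. 0. 0.] q6 -46
shift [  75.5  136.7 -100. ] rv [ -0.    0.  -84.1] q6 -123
```

Call:
drive_tool(series=[{"x": 0.5,"y": -1,"z": 45,"rx": 0,"ry": 0,"rz": 0},{"x": 0.5,"y": -1,"z": 90,"rx": 0,"ry": 0,"rz": 0},{"x": 0.5,"y": -1,"z": 110,"rx": 0,"ry": 0,"rz": 0},{"x": 0.5,"y": -1,"z": 119,"rx": 0,"ry": 0,"rz": 0},{"x": 0.5,"y": -1,"z": 124,"rx": 0,"ry": 0,"rz": 0},{"x": 0.5,"y": -1,"z": 124,"rx": 0,"ry": 0,"rz": 0},{"x": 0.5,"y": -1,"z": 124,"rx": 0,"ry": 0,"rz": 0},{"x": 0.5,"y": -1,"z": 124,"rx": 0,"ry": 0,"rz": 0}])

```text
t: 47.0
ee_pos: [0.5229, -0.2859, 0.0277]
eef_rot: [-0.299, 3.125, -0.004]
force: [-0.2, 0.6, -0.4]
finger_gap: 0.0099
gripper_force: 30.2
```

Call:
drive_tool(series=[{"x": 0,"y": 0,"z": 0,"rx": 0,"ry": 0,"rz": 0},{"x": 0,"y": 0,"z": 0,"rx": 0,"ry": 0,"rz": 0},{"x": 0,"y": 0,"z": 0,"rx": 0,"ry": 0,"rz": 0},{"x": 0,"y": 0,"z": 0,"rx": 0,"ry": 0,"rz": 0},{"x": 0,"y": 0,"z": -20,"rx": 0,"ry": 0,"rz": 0},{"x": 0,"y": 0,"z": -60,"rx": 0,"ry": 0,"rz": 0},{"x": 0,"y": 0,"z": -110,"rx": 0,"ry": 0,"rz": 0},{"x": 0,"y": 0,"z": -124,"rx": 0,"ry": 0,"rz": 0},{"x": 0,"y": 0,"z": -124,"rx": 0,"ry": 0,"rz": 0}], jaw=0.36)

```text
t: 47.9
ee_pos: [0.5238, -0.2865, 0.1541]
eef_rot: [-0.299, 3.121, -0.008]
force: [0.1, -0.7, 0.3]
finger_gap: 0.0307
gripper_force: 0.0
```

Call:
drive_tool(series=[{"x": 20,"y": 30,"z": -30,"rx": 0,"ry": 0,"rz": -8},{"x": 40,"y": 60,"z": -60,"rx": 0,"ry": 0,"rz": -16},{"x": 60,"y": 90,"z": -90,"rx": 0,"ry": 0,"rz": -24},{"x": 75,"y": 120,"z": -120,"rx": 0,"ry": 0,"rz": -32},{"x": 90,"y": 150,"z": -150,"rx": 0,"ry": 0,"rz": -40},{"x": 100,"y": 180,"z": -180,"rx": 0,"ry": 0,"rz": -40},{"x": 100,"y": 200,"z": -180,"rx": 0,"ry": 0,"rz": -40},{"x": 100,"y": 200,"z": -180,"rx": 0,"ry": 0,"rz": -40},{"x": 100,"y": 200,"z": -180,"rx": 0,"ry": 0,"rz": -40},{"x": 100,"y": 200,"z": -180,"rx": 0,"ry": 0,"rz": -40}], jaw=1)

```text
t: 48.9
ee_pos: [0.3853, -0.1081, 0.3275]
eef_rot: [1.349, -2.834, -0.004]
force: [0.5, -0.4, -0.1]
finger_gap: 0.0853
gripper_force: 0.0
```

```bash
cat > tray.py <<'E'
from h import *
c=cam("top","t9.png"); g=cv2.cvtColor(c["frame"],cv2.COLOR_RGB2GRAY)
a=np.radians(TY); M=np.array([[np.cos(a),-np.sin(a)],[np.sin(a),np.cos(a)]])
roi=np.zeros_like(g); cv2.fillPoly(roi,[np.int32([proj(c,[*(TC+M@np.array(p)),.012])+.5 for p in((-.095,-.05),(.095,-.05),(.095,.05),(-.095,.05))])],255)
m=((g>85)&(roi>0)).astype(np.uint8)*255
for k in cv2.findContours(m,0,1)[0]:
    q=np.zeros_like(m); cv2.drawContours(q,[k],-1,255,-1); v,u=np.nonzero(q)
    if len(u)<8: continue
    w=(np.array([onz(c,i,j,.0125)[:2] for i,j in zip(u,v)])-TC)@M; mu,ev,_=cv2.PCACompute2(w,None)
    t=(w-mu)@ev[0]; mid=mu[0]+ev[0]*(t.max()+t.min())/2
    print(len(u),(mid*1000).round(1),"yaw",round(np.degrees(np.arctan2(ev[0,1],ev[0,0]))%180,1),"len",round(np.ptp(t)*1000,1))
E
python3 - <<'E'
import tray
from h import *
legs([(.38,-.05,.33,5),(.570,.127,.33,5),(.570,.127,.119,5),(.570,.127,.30,5),(.401,.131,.30,28.4),(.401,.131,.13,28.4)])
E
```

```text
31 [-62.8  28.4] yaw 0.8 len 27.5
80 [-61.8 -30.7] yaw 178.0 len 43.5
31 [-1.1 28.3] yaw 175.7 len 24.1
76 [  0.5 -30.2] yaw 0.3 len 42.2
31 [62.1 28.8] yaw 178.5 len 27.2
75 [ 62.3 -30.5] yaw 1.1 len 42.9
now [ 0.3854 -0.1082  0.3277] gap 0.0853 t 49.0
shift [-41.7  40.8  -2.2] rv [  0.2   0.  -44.1] q6 -112
shift [-159.8 -204.7    0. ] rv [0. 0. 0.] q6 -92
shift [  0.   0. 211.] rv [0. 0. 0.] q6 -92
shift [   0.    0. -181.] rv [0. 0. 0.] q6 -92
shift [-18.7 168.    0. ] rv [  0.    0.  -23.4] q6 -110
shift [  0.   0. 170.] rv [0. 0. 0.] q6 -110
```

All six lie within 3 mm of their compartment centres. Now I'll get the bar.

Call:
drive_tool(series=[{"x": -8,"y": 8,"z": 0,"rx": 0,"ry": 0,"rz": -8},{"x": -16,"y": 16,"z": 0,"rx": 0,"ry": 0,"rz": -16},{"x": -24,"y": 24,"z": 0,"rx": 0,"ry": 0,"rz": -24},{"x": -32,"y": 32,"z": 0,"rx": 0,"ry": 0,"rz": -32},{"x": -42,"y": 41,"z": 0,"rx": 0,"ry": 0,"rz": -40},{"x": -42,"y": 41,"z": 0,"rx": 0,"ry": 0,"rz": -44.1},{"x": -42,"y": 41,"z": 0,"rx": 0,"ry": 0,"rz": -44.1}], jaw=1)

```text
t: 49.65
ee_pos: [0.3802, -0.0495, 0.3286]
eef_rot: [2.315, -2.122, -0.003]
force: [0.3, -0.9, -0.9]
finger_gap: 0.086
gripper_force: 0.0
```

Call:
drive_tool(series=[{"x": -30,"y": -38,"z": 0,"rx": 0,"ry": 0,"rz": 0},{"x": -60,"y": -76,"z": 0,"rx": 0,"ry": 0,"rz": 0},{"x": -90,"y": -115,"z": 0,"rx": 0,"ry": 0,"rz": 0},{"x": -120,"y": -154,"z": 0,"rx": 0,"ry": 0,"rz": 0},{"x": -150,"y": -192,"z": 0,"rx": 0,"ry": 0,"rz": 0},{"x": -160,"y": -205,"z": 0,"rx": 0,"ry": 0,"rz": 0},{"x": -160,"y": -205,"z": 0,"rx": 0,"ry": 0,"rz": 0},{"x": -160,"y": -205,"z": 0,"rx": 0,"ry": 0,"rz": 0},{"x": -160,"y": -205,"z": 0,"rx": 0,"ry": 0,"rz": 0}])

```text
t: 50.55
ee_pos: [0.5698, 0.127, 0.33]
eef_rot: [2.314, -2.124, 0.0]
force: [-0.1, 0.3, 0.5]
finger_gap: 0.0855
gripper_force: 0.0
```

```bash
python3 - <<'E'
from h import *
legs([(.571,.127,.119,5)])
c=cam("top"); cv2.imwrite("pics/p10.png",cv2.resize(c["frame"][150:250,150:290],(784,560),interpolation=2)[:,:,::-1])
E
```

```text
now [0.5698 0.127  0.33  ] gap 0.0855 t 50.5
shift [ -0.   -1.2 211. ] rv [ 0.  -0.  -0.1] q6 -89
```

Call:
drive_tool(series=[{"x": 0,"y": -1,"z": 45,"rx": 0,"ry": 0,"rz": 0},{"x": 0,"y": -1,"z": 90,"rx": 0,"ry": 0,"rz": 0},{"x": 0,"y": -1,"z": 135,"rx": 0,"ry": 0,"rz": 0},{"x": 0,"y": -1,"z": 165,"rx": 0,"ry": 0,"rz": 0},{"x": 0,"y": -1,"z": 190,"rx": 0,"ry": 0,"rz": 0},{"x": 0,"y": -1,"z": 205,"rx": 0,"ry": 0,"rz": 0},{"x": 0,"y": -1,"z": 211,"rx": 0,"ry": 0,"rz": 0},{"x": 0,"y": -1,"z": 211,"rx": 0,"ry": 0,"rz": 0},{"x": 0,"y": -1,"z": 211,"rx": 0,"ry": 0,"rz": 0},{"x": 0,"y": -1,"z": 211,"rx": 0,"ry": 0,"rz": 0}])

```text
t: 51.6
ee_pos: [0.5727, 0.1284, 0.1208]
eef_rot: [-2.315, 2.12, -0.004]
force: [0.2, -0.0, -0.2]
finger_gap: 0.0851
gripper_force: 0.0
```

Call:
drive_tool(series=[{"x": 0,"y": 0,"z": 0,"rx": 0,"ry": 0,"rz": 0},{"x": 0,"y": 0,"z": 0,"rx": 0,"ry": 0,"rz": 0},{"x": 0,"y": 0,"z": 0,"rx": 0,"ry": 0,"rz": 0},{"x": 0,"y": 0,"z": 0,"rx": 0,"ry": 0,"rz": 0},{"x": 0,"y": 0,"z": 0,"rx": 0,"ry": 0,"rz": 0},{"x": 0,"y": 0,"z": 0,"rx": 0,"ry": 0,"rz": 0},{"x": 0,"y": 0,"z": 0,"rx": 0,"ry": 0,"rz": 0},{"x": 0,"y": 0,"z": 0,"rx": 0,"ry": 0,"rz": 0}], jaw=0, squeeze=70)

```text
t: 52.4
ee_pos: [0.571, 0.1283, 0.1187]
eef_rot: [2.317, -2.122, -0.001]
force: [-1.5, 0.1, 1.1]
finger_gap: 0.0191
gripper_force: 68.3
```

Call:
drive_tool(series=[{"x": 0,"y": 0,"z": -8,"rx": 0,"ry": 0,"rz": 0},{"x": 0,"y": 0,"z": -18,"rx": 0,"ry": 0,"rz": 0},{"x": 0,"y": 0,"z": -30,"rx": 0,"ry": 0,"rz": 0},{"x": 0,"y": 0,"z": -42,"rx": 0,"ry": 0,"rz": 0},{"x": 0,"y": 0,"z": -55,"rx": 0,"ry": 0,"rz": 0},{"x": 0,"y": 0,"z": -70,"rx": 0,"ry": 0,"rz": 0},{"x": 0,"y": 0,"z": -90,"rx": 0,"ry": 0,"rz": 0},{"x": 0,"y": 0,"z": -115,"rx": 0,"ry": 0,"rz": 0},{"x": 0,"y": 0,"z": -150,"rx": 0,"ry": 0,"rz": 0},{"x": 0,"y": 0,"z": -181,"rx": 0,"ry": 0,"rz": 0},{"x": 0,"y": 0,"z": -181,"rx": 0,"ry": 0,"rz": 0},{"x": 0,"y": 0,"z": -181,"rx": 0,"ry": 0,"rz": 0}])

```text
t: 53.6
ee_pos: [0.572, 0.1284, 0.3013]
eef_rot: [-2.315, 2.12, -0.003]
force: [0.4, -0.1, -2.6]
finger_gap: 0.0192
gripper_force: 68.3
```

Call:
drive_tool(series=[{"x": -2,"y": 17,"z": 0,"rx": 0,"ry": 0,"rz": -4},{"x": -5,"y": 50,"z": 0,"rx": 0,"ry": 0,"rz": -8},{"x": -9,"y": 85,"z": 0,"rx": 0,"ry": 0,"rz": -12},{"x": -13,"y": 120,"z": 0,"rx": 0,"ry": 0,"rz": -18},{"x": -17,"y": 155,"z": 0,"rx": 0,"ry": 0,"rz": -23.4},{"x": -17.5,"y": 169,"z": 0,"rx": 0,"ry": 0,"rz": -23.4},{"x": -17.5,"y": 169,"z": 0,"rx": 0,"ry": 0,"rz": -23.4},{"x": -17.5,"y": 169,"z": 0,"rx": 0,"ry": 0,"rz": -23.4},{"x": -17.5,"y": 169,"z": 0,"rx": 0,"ry": 0,"rz": -23.4}])

```text
t: 54.5
ee_pos: [0.4018, 0.1308, 0.2986]
eef_rot: [2.698, -1.608, -0.002]
force: [-0.2, -0.8, -0.8]
finger_gap: 0.0192
gripper_force: 68.6
```

```bash
python3 - <<'E'
from h import *
legs([(.4005,.131,.30,28.4),(.4005,.131,.117,28.4)])
c=cam("side"); a=c["frame"][60:260,150:310]
d=cam("top"); b=d["frame"][150:270,160:290]
cv2.imwrite("pics/p11.png",np.hstack([cv2.resize(a,(400,500),interpolation=2),cv2.resize(b,(400,500),interpolation=2)])[:,:,::-1])
E
```

```text
now [0.4018 0.1308 0.2986] gap 0.0192 t 54.5
shift [-0.8  1.1 -1.4] rv [0.1 0.  0. ] q6 -109
shift [  0.   0. 183.] rv [0. 0. 0.] q6 -109
```

View pics/p11.png

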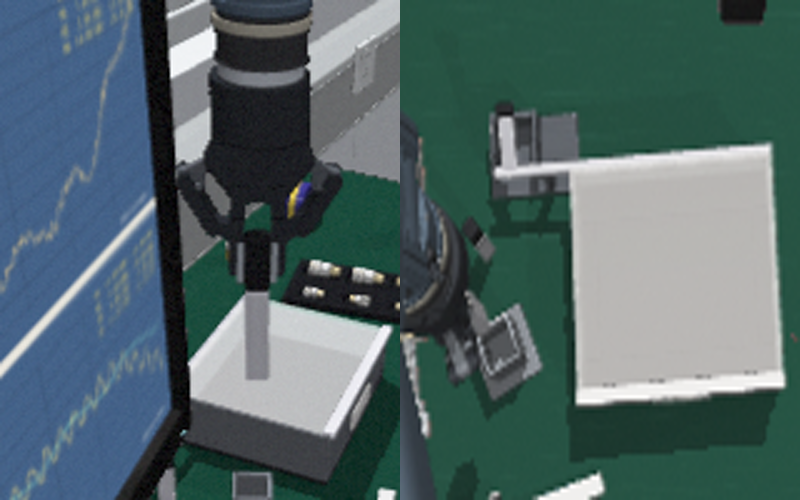

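The flap is shut, the bin is empty, and the bar hangs straight above the holder. I'll lower it to just above the rim, correct, then insert.

Call:
drive_tool(series=[{"x": -1.5,"y": 1,"z": 40,"rx": 0,"ry": 0,"rz": 0},{"x": -1.5,"y": 1,"z": 80,"rx": 0,"ry": 0,"rz": 0},{"x": -1.5,"y": 1,"z": 115,"rx": 0,"ry": 0,"rz": 0},{"x": -1.5,"y": 1,"z": 115,"rx": 0,"ry": 0,"rz": 0},{"x": -1.5,"y": 1,"z": 115,"rx": 0,"ry": 0,"rz": 0},{"x": -1.5,"y": 1,"z": 115,"rx": 0,"ry": 0,"rz": 0},{"x": -1.5,"y": 1,"z": 115,"rx": 0,"ry": 0,"rz": 0},{"x": -1.5,"y": 1,"z": 115,"rx": 0,"ry": 0,"rz": 0}])

```text
t: 55.4
ee_pos: [0.4015, 0.132, 0.1872]
eef_rot: [-2.696, 1.606, -0.006]
force: [-0.1, -0.1, -2.0]
finger_gap: 0.0188
gripper_force: 68.6
```

```bash
python3 - <<'E'
from h import *
legs([(.400,.132,.117,28.4)])
E
```

```text
now [0.4015 0.132  0.1872] gap 0.0188 t 55.4
shift [-0.8  1.6 70.2] rv [-0.3 -0.1  0. ] q6 -109
```

Foot is at about 0.074, just above the rim at 0.056.

Call:
drive_tool(series=[{"x": -0.5,"y": 1,"z": 8,"rx": 0,"ry": 0,"rz": 0},{"x": -0.5,"y": 1,"z": 16,"rx": 0,"ry": 0,"rz": 0},{"x": -0.5,"y": 1,"z": 22,"rx": 0,"ry": 0,"rz": 0},{"x": -0.5,"y": 1,"z": 28,"rx": 0,"ry": 0,"rz": 0},{"x": -0.5,"y": 1,"z": 28,"rx": 0,"ry": 0,"rz": 0}])

```text
t: 55.9
ee_pos: [0.3979, 0.1316, 0.1551]
eef_rot: [2.698, -1.607, -0.003]
force: [-0.2, 0.2, -2.1]
finger_gap: 0.0196
gripper_force: 68.7
```

Call:
drive_tool(series=[{"x": 0,"y": 0,"z": 5,"rx": 0,"ry": 0,"rz": 0},{"x": 0,"y": 0,"z": 10,"rx": 0,"ry": 0,"rz": 0},{"x": 0,"y": 0,"z": 10,"rx": 0,"ry": 0,"rz": 0}])

```text
t: 56.2
ee_pos: [0.3982, 0.1316, 0.1458]
eef_rot: [2.698, -1.607, -0.002]
force: [-0.1, 0.2, -1.6]
finger_gap: 0.0189
gripper_force: 68.7
```

Call:
drive_tool(series=[{"x": 0.7,"y": -1.3,"z": 8,"rx": 0,"ry": 0,"rz": 0},{"x": 0.7,"y": -1.3,"z": 16,"rx": 0,"ry": 0,"rz": 0},{"x": 0.7,"y": -1.3,"z": 22,"rx": 0,"ry": 0,"rz": 0},{"x": 0.7,"y": -1.3,"z": 26,"rx": 0,"ry": 0,"rz": 0},{"x": 0.7,"y": -1.3,"z": 28,"rx": 0,"ry": 0,"rz": 0},{"x": 0.7,"y": -1.3,"z": 28,"rx": 0,"ry": 0,"rz": 0},{"x": 0.7,"y": -1.3,"z": 28,"rx": 0,"ry": 0,"rz": 0}])

```text
t: 56.9
ee_pos: [0.4003, 0.1318, 0.1189]
eef_rot: [-2.699, 1.608, -0.0]
force: [-0.5, 0.4, -0.9]
finger_gap: 0.0194
gripper_force: 68.7
```

Call:
drive_tool(series=[{"x": 0,"y": 0,"z": 1,"rx": 0,"ry": 0,"rz": 0},{"x": 0,"y": 0,"z": 2,"rx": 0,"ry": 0,"rz": 0},{"x": 0,"y": 0,"z": 2,"rx": 0,"ry": 0,"rz": 0}])

```text
t: 57.2
ee_pos: [0.4003, 0.1317, 0.1168]
eef_rot: [-2.699, 1.608, -0.0]
force: [-1.1, -0.4, -1.2]
finger_gap: 0.0189
gripper_force: 68.9
```

Call:
drive_tool(series=[{"x": 0,"y": 0,"z": 0,"rx": 0,"ry": 0,"rz": 0},{"x": 0,"y": 0,"z": 0,"rx": 0,"ry": 0,"rz": 0},{"x": 0,"y": 0,"z": 0,"rx": 0,"ry": 0,"rz": 0},{"x": 0,"y": 0,"z": 0,"rx": 0,"ry": 0,"rz": 0},{"x": 0,"y": 0,"z": 0,"rx": 0,"ry": 0,"rz": 0},{"x": 0,"y": 0,"z": 0,"rx": 0,"ry": 0,"rz": 0},{"x": 0,"y": 0,"z": 0,"rx": 0,"ry": 0,"rz": 0}], jaw=1)

```text
t: 57.9
ee_pos: [0.4002, 0.1317, 0.1167]
eef_rot: [2.699, -1.608, -0.0]
force: [-0.4, 1.1, 0.5]
finger_gap: 0.0854
gripper_force: 0.0
```

Call:
drive_tool(series=[{"x": 0,"y": 0,"z": -10,"rx": 0,"ry": 0,"rz": 0},{"x": 0,"y": 0,"z": -40,"rx": 0,"ry": 0,"rz": 0},{"x": 0,"y": 0,"z": -80,"rx": 0,"ry": 0,"rz": 0},{"x": 0,"y": 0,"z": -130,"rx": 0,"ry": 0,"rz": 0},{"x": 0,"y": 0,"z": -180,"rx": 0,"ry": 0,"rz": 0},{"x": 50,"y": 30,"z": -200,"rx": 0,"ry": 0,"rz": 0},{"x": 100,"y": 40,"z": -200,"rx": 0,"ry": 0,"rz": 0},{"x": 150,"y": 50,"z": -200,"rx": 0,"ry": 0,"rz": 0},{"x": 200,"y": 50,"z": -200,"rx": 0,"ry": 0,"rz": 0},{"x": 250,"y": 50,"z": -200,"rx": 0,"ry": 0,"rz": 0},{"x": 250,"y": 50,"z": -200,"rx": 0,"ry": 0,"rz": 0},{"x": 250,"y": 50,"z": -200,"rx": 0,"ry": 0,"rz": 0}])

```text
t: 59.1
ee_pos: [0.4756, -0.1135, 0.3163]
eef_rot: [2.696, -1.612, -0.002]
force: [0.6, -0.3, 0.9]
finger_gap: 0.0852
gripper_force: 0.0
```

```bash
python3 - <<'E'
from h import *
# black-grip pixels: before (initial) vs now, and tray blobs
a=cv2.imread("pics/top0.png",0).astype(int); c=cam("top","t12.png"); b=cv2.imread("pics/t12.png",0)
for n,g in(("init",a),("now",b)):
    m=((g[218:245,175:205])<40).astype(np.uint8); v,u=np.nonzero(m); print(n,len(u),u.mean()+175,v.mean()+218)
print("bin/flap region diff",np.abs(a-b)[182:245,196:216].mean(),"pocket diff",np.abs(a-b)[172:200,188:215].mean())
import tray
print(manip.sense()["ee_pos"])
E
```

```text
init 23 189.91304347826087 230.91304347826087
now 23 189.04347826086956 230.2173913043478
bin/flap region diff 11.12063492063492 pocket diff 1.9828042328042328
31 [-62.8  28.4] yaw 0.8 len 27.5
80 [-61.8 -30.7] yaw 178.0 len 43.5
31 [-1.1 28.3] yaw 175.7 len 24.1
76 [  0.5 -30.2] yaw 0.3 len 42.2
31 [62.1 28.8] yaw 178.5 len 27.2
75 [ 62.3 -30.5] yaw 1.1 len 42.9
[ 0.4748323 -0.1112209  0.3171235]
```

The bar is back within a pixel of its starting view, the lever and pocket look as at the start, and the tray is intact. I'll hand in now.

```bash
python3 -c "
from cell import manip
print(manip.sign_off())"
```

```text
the job is handed in; nothing more can be done
None
```

I handed the job in at about 59 s: all six adapters lie in their own-size compartments within 3 mm of centre, the flap is shut and the bar is back upright in its holder; the judge's verdict wasn't shown.

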